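Feed a plaster plate through the guarded planer with the push stick

ROBOT

A 6-joint arm with a two-finger parallel gripper is mounted at the origin on a cart in front of the work surface, level with it; the furniture and walls round the work are solid. World frame = base frame: x ahead of the robot, y to its left, z up, the work surface at z = 0. Lengths are in m, angles in rad, forces in N, time in s.
With the tool pointing down it reaches from about 0.3 to 0.775 m from the base axis. Payload 14.6 kg.
Tool frame: the origin (TCP) lies between the finger pads; the fingertips stand 8 mm ahead of it and the grasp point (between the pads) lies 11 mm behind it; z points along the fingers, x is the direction in which the jaws open and shut, and the axes are right-handed (so a half turn about z gives the same grasp; the last joint's range is limited). The gripper opens to 85 mm and grips with 20 to 120 N. Pads are 22 mm wide; open, the fingers measure 114 mm over their backs; the gripper's body (76 mm by 85 mm) begins 54 mm behind the grasp point. The pads swing forward as they close: fully open they stand 13 mm farther back than shut.
Start: joints at [-1.334, 0.3, 1.521, -0, 1.321, -0.067], TCP at [0.165, -0.525, 0.239] pointing down, gripper open.
Joint ranges: [-3.03, 3.03], [-0.79, 2.21], [0.23, 2.52], [-1.04, 4.18], [0, 3.07], [-2.55, 2.55]. Speed limits (rad/s): [2.22, 2.22, 2.57, 3.14, 3.14, 3.14].

INTERFACE

Orientations are given as a unit quaternion [x, y, z, w].
In Python, from plant import telemetry, viewer, workorder gives the robot as it stands.
- The arm moves only by the shell command python3 -m creep 'ROWS'. ROWS is JSON, a list of rows, each an object of numbers: "dx", "dy", "dz": the shift along the tool's x, y, z in cm; "rx", "ry", "rz": the turn, a rotation vector about the tool's x, y, z in degrees; "claw": the finger opening in cm, from 0 to 8.54. A call has 1 to 20 rows; each row shifts and turns the pose as measured when the row begins, along the tool's axes as they then stand; what a row does not reach is not made up. A row lasts 1/10 s, in which the tool goes at most 50 mm and 8.59 degrees, less where a joint would pass 70% of its speed; a pose out of reach is approached as far as the arm can. A call is refused whole if a number of a shift passes 5 or a number of a turn 8.59, either way. A call with a gripper value outside its range is refused whole. The fingers move at their own pace and stop on an object; the grip force is fixed at half the most. Time passes only in rows, so rows that do not move let the fingers close. It gives the time, the measured TCP pose, the force and the opening at its end, in the units of the state.
- telemetry.sense(): the state, without advancing time (a new reading comes with each control period).
- viewer.get_image(name): name is "scene" or "top" or "wrist"; returns a dict with "pixels" (480x640x3 uint8, red, green, blue), "fx", "fy", "cx", "cy" (pixels), "rvec" (rotation vector, rad) and "tvec" (3), from world to camera coordinates, as OpenCV has them. Camera axes: x right, y down, z forward; pixel columns grow to the right and rows downward; lengths in m; the calibration is good to about 2 mm. A picture is of the moment at which its call begins. There is no depth.
- workorder.finish_job(): hands the job in, once; it reports no verdict.
The state is a dict: "time_s": time; "joints": joint angles; "qvel": joint speeds; "effort": joint torques, N m; "position": TCP position; "eef_rot": TCP orientation; "wrist_force": force on the tool from outside, world axes, zero at the start; "wrist_torque": the same for the moment, N m; "width": finger opening in m.
Only numpy, scipy, OpenCV 4.12 (cv2) and the standard library are available. Lean on these libraries where they do the work, as an engineer would, in place of code of your own. Each camera call takes 0.05 s, during which the arm holds its last target.

TASK

First lift the plaster cast left on the planer's bed and stand it upright on the bench beside the machine; then lay the flat plaster mounting plate on the bed in front of the guard's mouth and let go of it. Pick up the wooden push stick by its upright grip and push the plate from behind with its nose, under the guard and completely out of the far side onto the outfeed end of the bed, then lay the stick flat on the worktop off the machine, right way up. The gripper must never reach in under the guard nor touch the plate once it is going in, the plate must not be carried over the guard, and the flask, cup and hammer must be left where they are.

Things in the scene. Friction and masses are not known exactly. Their poses are not given: they have to be found in the camera images.
- planer: Grey guarded planer, fixed: a smooth aluminium bed without fences, 140 mm wide (its x -70 to 70) and 340 mm long (its y -175 to 165), top 10 mm above the bench, with a low tunnel guard across the middle (y -30 to 30). Origin under the tunnel's centre at bench height; +y is the feed direction, z up. The guard is 120 mm wide, its hood 74 mm high.
- mouth (a point): Middle of the tunnel's mouth (the infeed side, nearer the robot's right), on the bed's top, 10 mm above the bench; axes as the planer's. The tunnel is 60 mm long, 76 mm wide (x -38 to 38) and 24 mm high. Two flared lips 24 mm high reach 23 mm out from the mouth, widening to about 100 mm.
- exit (a point): Middle of the tunnel's exit, on the bed's top; axes as the planer's. The bench (z 0) beyond the infeed end is free for some 200 mm, about x 0.38 to 0.48, down to its right-hand edge at y -0.10; behind it stands a motor box 107 mm high (nearest corner about x 0.50, y 0.04) and a taller lamp. The desk at the right (z 0.001) begins beyond a gap, at about y -0.19.
- plate: Flat off-white plaster mounting plate with rounded corners, 61 mm along its x, 74 mm along its y, 14 mm thick with a small boss to 16 mm. Origin at the centre of its underside, z up. About 90 g. It lies on the desk to the robot's right. It passes the tunnel with its 74 mm side along the feed direction (either end first).
- push_stick: Wooden push stick, 180 mm long, 160 g, right way up on the right-hand desk. Origin on its underside below the centre of the grip; +y points to the nose, z up. Grip: 32 x 32 mm, upright from 14 to 74 mm height, on a base 40 mm wide (y -30 to 30). A shank 22 mm wide, 14 mm high leads to a nose 44 mm wide, 14 mm high, its flat face at y 150. It balances about 25 mm ahead of the grip's centre.
- stick_nose (a point): Middle of the flat front face of the push stick's nose, 150 mm ahead of the grip's centre and 7 mm above the stick's underside; axes as the stick's.
- cast: Plaster cast of a jaw, standing on the infeed end of the planer's bed and in the way: 49 mm along its x, 62 mm along its y, 36 mm high; its flat-sided base is 23 mm high and is the part to grip, the teeth above are narrower. Origin at the centre of its underside, z up. About 110 g.
- flask: Bystander, leave alone: small brass denture flask 51 x 70 x 37 mm on the right-hand desk near its front edge. Origin at the centre of its underside.
- cup: Bystander, leave alone: clear measuring cup, 67 mm across, 70 mm high, behind the planer's infeed end. Origin at the centre of its underside.
- hammer: Bystander, leave alone: plaster hammer with wooden handle, 188 mm long (its y), head 64 mm wide, 23 mm high, lying along the front edge of the bench. Origin at the centre of its underside.
Things that resemble listed ones, but are neither listed nor needed, are in the scene too. There is more than one size of the cast; the job needs the middle-sized.

How it is judged:
By the outcome, as a careful person would: the job done as asked, in the order asked, and still so for the second after the job is handed in, with the robot touching nothing.
It also fails if it takes over 72 s, if anything falls off the work surface, if the arm or the gripper's body presses on something with over 40 N, if the wrist force passes 120 N, or if a joint passes its speed limit or range.

## Working session

There is one attempt and no reset: what is moved stays moved. The work goes in short steps, Python scripts to look and compute and a shell command to move; the robot and the scene stay as the last step left them, time stands still between calls to the robot, and variables do not carry over. Pictures are saved under pics/ and viewed, and the job is handed in when it is done.

```bash
ls; mkdir -p pics; python3 - <<'E'
from plant import telemetry, viewer
import cv2
s=telemetry.sense(); print(s)
for n in ["scene","top","wrist"]:
    im=viewer.get_image(n); cv2.imwrite(f"pics/{n}0.png",im["pixels"][:,:,::-1]); print(n,{k:im[k] for k in im if k!="pixels"})
E
```

```text
pics
{'time_s': 0.0, 'joints': array([-1.33361619e+00,  3.00498665e-01,  1.52161631e+00, -1.13066060e-05,
        1.32070121e+00, -6.66019907e-02]), 'qvel': array([ 9.73042687e-04,  5.81977281e-04, -1.07329374e-03,  7.77454878e-04,
       -1.32883304e-03, -3.16367908e-05]), 'effort': array([-1.58336901e-03, -5.43500233e+01, -3.61789405e+01, -1.22435567e-04,
        4.03564060e-03,  7.38168268e-06]), 'position': array([ 0.16445993, -0.52458707,  0.23869129]), 'eef_rot': array([ 8.05957034e-01, -5.91973719e-01, -4.71392082e-04, -3.89974943e-04]), 'wrist_force': array([ 0.33443412, -0.03701129,  0.87745604]), 'wrist_torque': array([ 0.04915648, -0.02696659, -0.04530992]), 'width': 0.08572304674709606}
scene {'fx': 475.2220771845301, 'fy': 475.2220771845301, 'cx': 317.54620478862324, 'cy': 242.79613247884703, 'rvec': array([ 0.79213672, -2.61431225,  1.01624189]), 'tvec': array([0.44152478, 0.24241635, 0.98969035])}
top {'fx': 471.6213167772468, 'fy': 471.6213167772468, 'cx': 315.69188091997455, 'cy': 234.96294711231448, 'rvec': array([ 2.15737162, -2.10176267,  0.17690456]), 'tvec': array([0.01739787, 0.512434  , 1.3220482 ])}
wrist {'fx': 364.80910036367396, 'fy': 364.80910036367396, 'cx': 320.42688123114556, 'cy': 234.92206004830484, 'rvec': array([-2.34133632,  1.72006727,  0.24630331]), 'tvec': array([-0.55014006, -0.0355461 ,  0.37962086])}
```

View pics/top0.png

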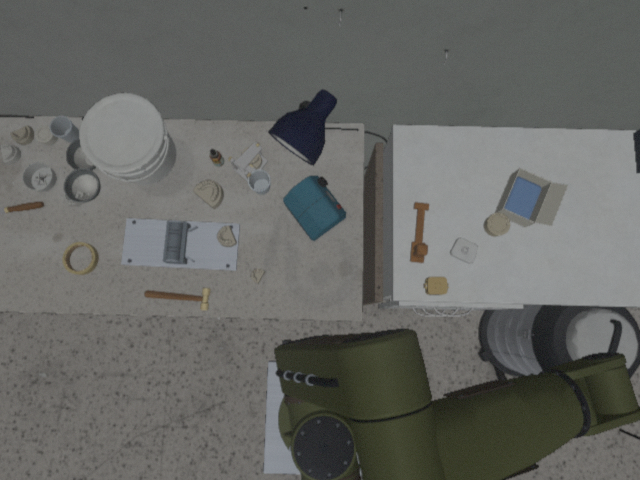

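View pics/scene0.png

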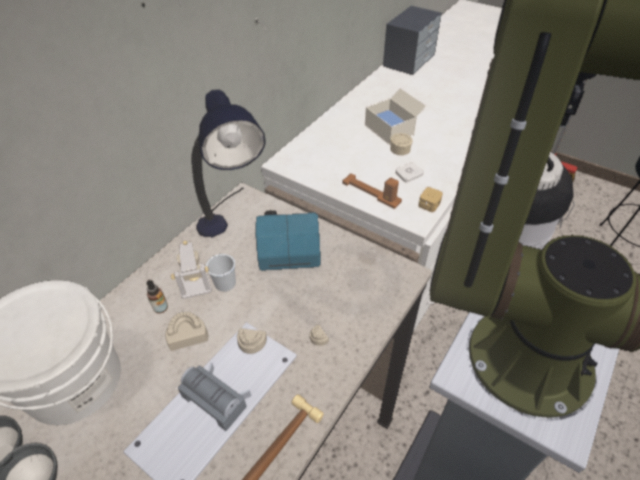

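View pics/wrist0.png

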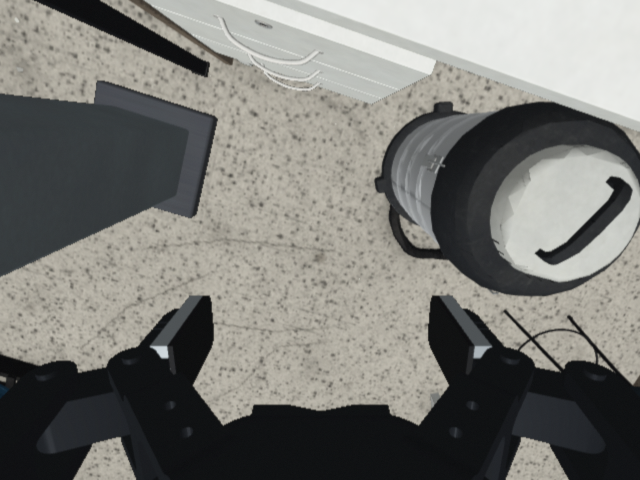

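```bash
cat > h.py <<'E'
import numpy as np, cv2
from scipy.spatial.transform import Rotation as R
from plant import telemetry, viewer
def cam(n):
    im=viewer.get_image(n); im["bgr"]=im["pixels"][:,:,::-1].copy(); return im
def ray(im,u,v,z):
    Rm=R.from_rotvec(im["rvec"]).as_matrix(); t=np.array(im["tvec"])
    c=-Rm.T@t; d=Rm.T@np.array([(u-im["cx"])/im["fx"],(v-im["cy"])/im["fy"],1]); 
    return c+d*(z-c[2])/d[2]
def proj(im,p):
    Rm=R.from_rotvec(im["rvec"]).as_matrix(); q=Rm@np.array(p)+im["tvec"]
    return im["fx"]*q[0]/q[2]+im["cx"], im["fy"]*q[1]/q[2]+im["cy"]
def crop(im,u0,v0,u1,v1,k,name):
    c=cv2.resize(im["bgr"][v0:v1,u0:u1],None,fx=k,fy=k,interpolation=cv2.INTER_CUBIC); cv2.imwrite("pics/"+name,c)
E
python3 - <<'E'
from h import *
im=cam("top")
crop(im,110,160,290,320,4,"t_pl.png"); crop(im,390,180,520,310,5-1,"t_desk.png")
print(im["tvec"], [ray(im,*p,0.0) for p in [(315,440)]])
E
```

```text
[0.01739787 0.512434   1.3220482 ] [array([-0.05933435,  0.01776481,  0.        ])]
```

View pics/t_pl.png

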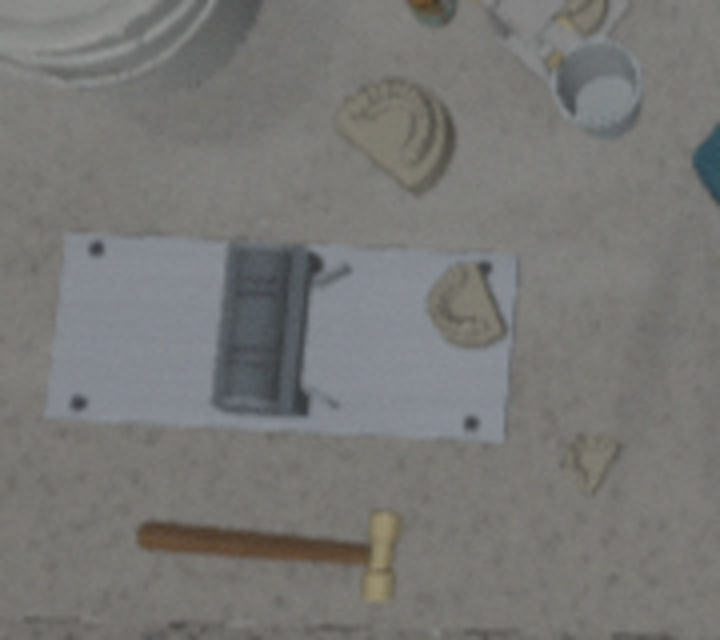

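View pics/t_desk.png

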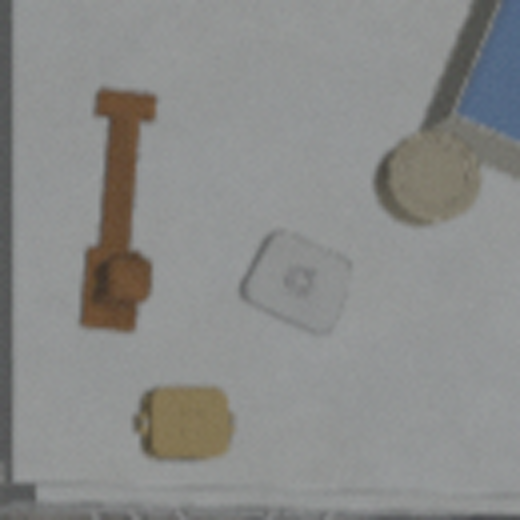

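```bash
python3 - <<'E'
from h import *
np.set_printoptions(precision=4,suppress=True)
im=cam("top")
T=lambda a,b:(110+a/4,160+b/4); D=lambda a,b:(390+a/4,180+b/4)
c=[ray(im,*T(*p),0.01)[:2] for p in [(65,234),(518,255),(504,440),(45,417)]]
for p in c: print("bed",p)
print([np.linalg.norm(c[i]-c[(i+1)%4]) for i in range(4)], "ctr",np.mean(c,0))
d=c[0]-c[1]+c[3]-c[2]; print("feed yaw deg",np.degrees(np.arctan2(d[1],d[0])))
for n,p,z in [("cast teeth ctr",(465,305),.033),("nose L",(96,103),.014),("noseR",(157,106),.014),("nose tip mid",(126,91),.014),("shank",(115,245),.014),("base bl",(82,326),.014),("base br",(133,330),.014),("grip top",(130,276),.074)]:
    print(n, ray(im,*(T if 'cast' in n else D)(*p),z)[:2])
for p in [(274,230),(352,262),(326,335),(241,288)]: print("plate",ray(im,*D(*p),.014)[:2])
print("boss",ray(im,*D(300,281),.016)[:2])
print("flask",[ray(im,*D(*p),.037)[:2] for p in [(150,390),(230,390),(230,458),(150,458)]])
print("hammer",[ray(im,*T(*p),.02)[:2] for p in [(145,535),(370,553),(385,512),(378,600)]])
print("small cast",ray(im,*T(590,460),.01)[:2],"cup",ray(im,*T(600,85),.05)[:2])
print("bench edge", ray(im,364,200,0)[:2],ray(im,364,310,0)[:2],"desk",ray(im,392,200,0)[:2], ray(im,392,300,0)[:2])
E
```

```text
bed [0.553  0.5988]
bed [0.5457 0.2591]
bed [0.4074 0.262 ]
bed [0.4155 0.6005]
[np.float64(0.33973020093457373), np.float64(0.13838652939511872), np.float64(0.33862679392369377), np.float64(0.13749386342254472)] ctr [0.4804 0.4301]
feed yaw deg 88.70165773242326
cast teeth ctr [0.5031 0.2919]
nose L [ 0.6132 -0.2606]
noseR [ 0.6121 -0.3061]
nose tip mid [ 0.623  -0.2831]
shank [ 0.506  -0.2736]
base bl [ 0.4453 -0.2488]
base br [ 0.4433 -0.2861]
grip top [ 0.4743 -0.2711]
plate [ 0.5203 -0.3911]
plate [ 0.4978 -0.4479]
plate [ 0.4433 -0.4272]
plate [ 0.4764 -0.3658]
boss [ 0.4824 -0.4086]
flask [array([ 0.3977, -0.2926]), array([ 0.3992, -0.3498]), array([ 0.3508, -0.3488]), array([ 0.3493, -0.2919])]
hammer [array([0.331 , 0.5157]), array([0.3224, 0.3523]), array([0.3521, 0.3434]), array([0.2891, 0.3443])]
small cast [0.3944 0.1982] cup [0.6668 0.1988]
bench edge [ 0.6306 -0.1123] [ 0.3015 -0.1153] desk [ 0.6328 -0.1971] [ 0.3325 -0.1967]
```

```bash
python3 -m creep '[{"dy":-3,"rz":-8.1},{"dy":-4,"rz":-8.1},{"dy":-4,"rz":-8.1},{"dy":-4,"rz":-8.1},{"dy":-4,"rz":-8.1},{"dy":-4,"rz":-8.1},{"dy":-3,"rz":-8.1},{"dy":-2,"rz":-8.1},{"dy":0,"rz":-8.1},{}]'
cat >> h.py <<'E'
def yaw(s=None):
    s=s or telemetry.sense(); x=R.from_quat(s["eef_rot"]).as_matrix(); return np.degrees(np.arctan2(x[1,0],x[0,0])), x
def goto(p,yw):
    "print remaining shift in tool axes (cm) and turn (deg) to world p, yaw pointing down"
    s=telemetry.sense(); y,x=yaw(s); d=x.T@(np.array(p)-s["position"])*100
    c,sn=np.cos(np.radians(yw)),np.sin(np.radians(yw)); T=np.array([[c,sn,0],[sn,-c,0],[0,0,-1]]).T
    T=np.array([[c,sn,0],[sn,-c,0],[0,0,-1.]])  # columns x=(c,s),y=(s,-c),z down (symmetric)
    r=np.degrees(R.from_matrix(x.T@T).as_rotvec())
    print("t",round(s["time_s"],2),"pos",s["position"].round(4),"yaw",round(y,2),"J",s["joints"].round(2),"w",round(s["width"],4),"F",s["wrist_force"].round(1)); print("shift cm",d.round(2),"turn",r.round(2),"| tool z",x[:,2].round(4))
E
python3 - <<'E'
from h import *
goto((.5,.295,.22),0)
im=cam("wrist"); cv2.imwrite("pics/w1.png",im["bgr"])
E
```

```text
t 0.25 pos [ 0.1645 -0.5247  0.239 ] yaw -72.59 J [-1.33  0.3   1.52 -0.    1.32 -0.07] w 0.0855 F [-0.   0.   0.5]
shift cm [-68.18 -56.54   1.94] turn [-2.000e-02  3.000e-02 -7.259e+01] | tool z [-2.e-04  5.e-04 -1.e+00]invalid input
```

View pics/w1.png

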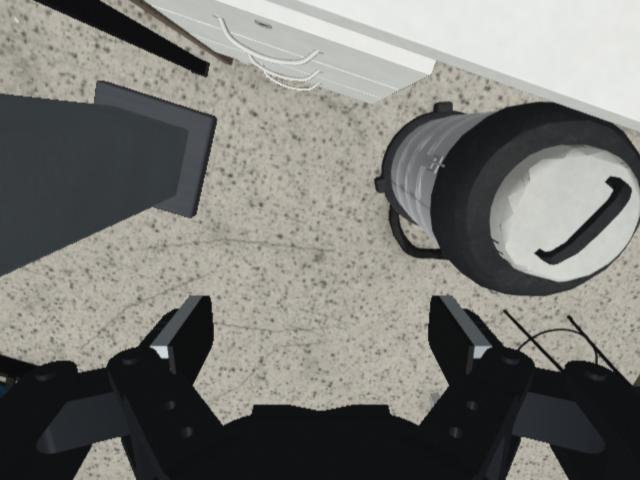

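```bash
python3 -m creep '[{"dy":-3,"rz":-8.1},{"dy":-4,"rz":-8.1},{"dy":-4,"rz":-8.1},{"dy":-4,"rz":-8.1},{"dy":-4,"rz":-8.1},{"dy":-4,"rz":-8.1},{"dy":-3,"rz":-8.1},{"dy":-2,"rz":-8.1},{"dy":0,"rz":-8.1}]'
python3 - <<'E'
from h import *
goto((.5,.295,.22),0)
im=cam("wrist"); cv2.imwrite("pics/w1.png",im["bgr"])
E
```

```text
t 0.3 pos [ 0.1645 -0.5247  0.2391] yaw -72.6 J [-1.33  0.3   1.52  0.    1.32 -0.07] w 0.0854 F [0.1 0.  0.4]
shift cm [-68.18 -56.53   1.94] turn [-2.00e-02  2.00e-02 -7.26e+01] | tool z [-1.e-04  4.e-04 -1.e+00]invalid input
```

View pics/w1.png

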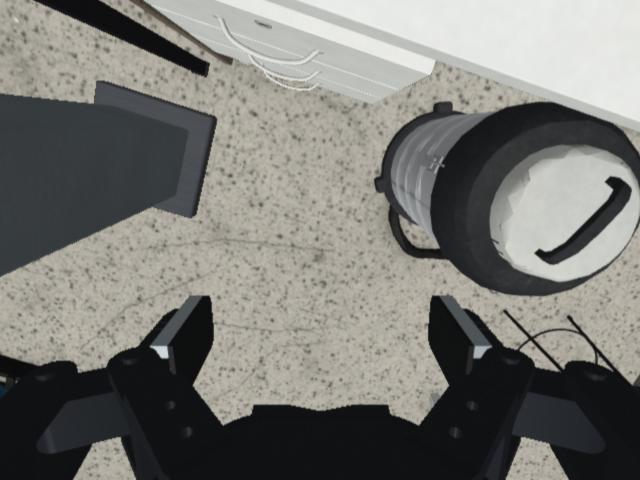

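```bash
python3 -m creep '[{"dx":0,"dy":-4,"dz":0,"rx":0,"ry":0,"rz":-8.1,"claw":8.5},{"dx":0,"dy":-4,"dz":0,"rx":0,"ry":0,"rz":-8.1,"claw":8.5},{"dx":0,"dy":-4,"dz":0,"rx":0,"ry":0,"rz":-8.1,"claw":8.5},{"dx":0,"dy":-4,"dz":0,"rx":0,"ry":0,"rz":-8.1,"claw":8.5},{"dx":0,"dy":-4,"dz":0,"rx":0,"ry":0,"rz":-8.1,"claw":8.5},{"dx":0,"dy":-4,"dz":0,"rx":0,"ry":0,"rz":-8.1,"claw":8.5},{"dx":0,"dy":-2,"dz":0,"rx":0,"ry":0,"rz":-8.1,"claw":8.5},{"dx":0,"dy":0,"dz":0,"rx":0,"ry":0,"rz":-8.1,"claw":8.5}]'
python3 - <<'E'
from h import *
goto((.5,.295,.22),0)
im=cam("wrist"); cv2.imwrite("pics/w1.png",im["bgr"])
E
```

```text
time_s: 1.25
position: [0.3642, -0.3198, 0.2383]
eef_rot: [1.0, 0.026, -0.0, -0.0]
wrist_force: [-0.1, -1.2, 0.5]
width: 0.0851
t 1.25 pos [ 0.3642 -0.3198  0.2383] yaw 2.95 J [-0.8   0.16  1.7   0.    1.29 -0.85] w 0.0851 F [-0.1 -1.2  0.5]
shift cm [ 16.72 -60.7    1.88] turn [-0.06  0.01  2.95] | tool z [-2.e-04  1.e-03 -1.e+00]
```

View pics/w1.png

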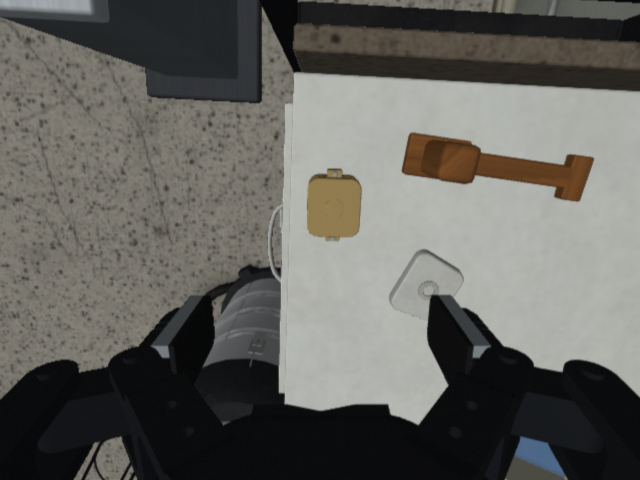

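```bash
python3 -m creep '[{"dx":0.8,"dy":-3,"dz":0,"rx":0,"ry":0,"rz":2.9,"claw":8.5},{"dx":1,"dy":-4.5,"dz":0,"rx":0,"ry":0,"rz":0,"claw":8.5},{"dx":1.2,"dy":-4.5,"dz":0,"rx":0,"ry":0,"rz":0,"claw":8.5},{"dx":1.2,"dy":-4.5,"dz":0,"rx":0,"ry":0,"rz":0,"claw":8.5},{"dx":1.2,"dy":-4.5,"dz":0,"rx":0,"ry":0,"rz":0,"claw":8.5},{"dx":1.2,"dy":-4.5,"dz":0,"rx":0,"ry":0,"rz":0,"claw":8.5},{"dx":1.2,"dy":-4.5,"dz":0,"rx":0,"ry":0,"rz":0,"claw":8.5},{"dx":1.2,"dy":-4.5,"dz":0,"rx":0,"ry":0,"rz":0,"claw":8.5},{"dx":1.2,"dy":-4.5,"dz":0,"rx":0,"ry":0,"rz":0,"claw":8.5},{"dx":1.2,"dy":-4.5,"dz":0,"rx":0,"ry":0,"rz":0,"claw":8.5},{"dx":1.2,"dy":-4,"dz":0,"rx":0,"ry":0,"rz":0,"claw":8.5},{"dx":1.2,"dy":-3,"dz":0,"rx":0,"ry":0,"rz":0,"claw":8.5},{"dx":0.5,"dy":-2,"dz":0,"rx":0,"ry":0,"rz":0,"claw":8.5},{"dx":0,"dy":0,"dz":0,"rx":0,"ry":0,"rz":0,"claw":8.5}]'
python3 - <<'E'
from h import *
goto((.5,.295,.22),0)
im=cam("wrist"); cv2.imwrite("pics/w2.png",im["bgr"])
E
```

```text
time_s: 2.7
position: [0.5173, 0.2202, 0.2383]
eef_rot: [1.0, -0.023, 0.001, 0.0]
wrist_force: [0.2, -0.9, 0.7]
width: 0.0849
t 2.7 pos [0.5173 0.2202 0.2383] yaw -2.61 J [ 0.34  0.33  1.49 -0.    1.32  0.38] w 0.0849 F [ 0.2 -0.9  0.7]
shift cm [-2.07 -7.39  1.83] turn [ 0.03 -0.17 -2.61] | tool z [ 2.9e-03 -5.0e-04 -1.0e+00]
```

View pics/w2.png

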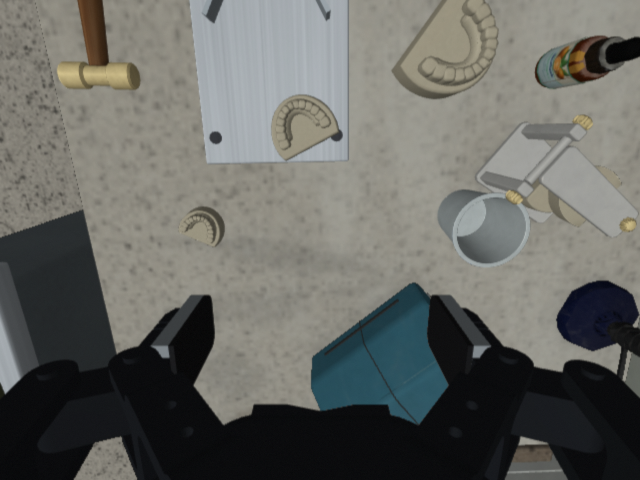

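```bash
python3 - <<'E'
from h import *
im=cam("wrist"); crop(im,180,0,360,180,4,"w2c.png")
import pickle; im.pop("bgr"); pickle.dump(im,open("w2.pkl","wb"))
E
```

```text
(no output)
```

View pics/w2c.png

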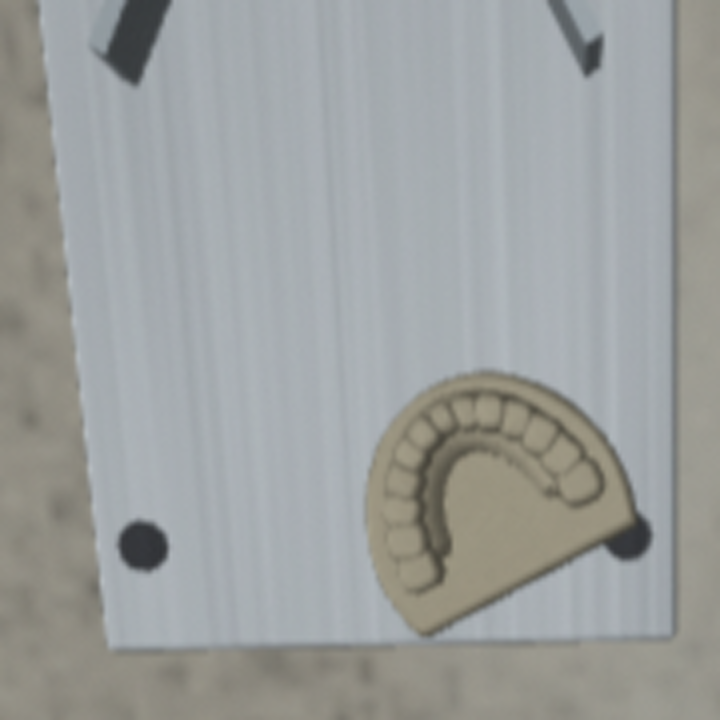

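```bash
python3 - <<'E'
from h import *
import pickle; im=pickle.load(open("w2.pkl","rb"))
W=lambda a,b:(180+a/4,0+b/4)
np.set_printoptions(precision=4,suppress=True)
pts={"backL":(422,633),"backR":(635,522),"backLlow":(430,636)}
a=ray(im,*W(422,633),.033)[:2]; b=ray(im,*W(635,522),.033)[:2]
print(a,b,np.linalg.norm(b-a)); ch=(b-a)/np.linalg.norm(b-a); n=np.array([-ch[1],ch[0]])
print("chord yaw",np.degrees(np.arctan2(ch[1],ch[0])))
out=[ray(im,*W(*p),.033)[:2] for p in [(422,633),(635,522),(630,480),(600,430),(560,395),(520,378),(480,371),(440,383),(405,415),(380,450),(367,500),(372,550),(390,598)]]
for p in out: print(p, "along chord",((p-a)@ch).round(4),"depth",((p-a)@n).round(4))
l=[(p-a)@ch for p in out]; d=[(p-a)@n for p in out]
c=a+ch*(min(l)+max(l))/2+n*(min(d)+max(d))/2
print("extent",max(l)-min(l),max(d)-min(d),"centre",c)
print("bed corners",ray(im,*W(108,648),.01)[:2],ray(im,*W(672,634),.01)[:2])
print("lips",ray(im,*W(135,85),.034)[:2],ray(im,*W(590,75),.034)[:2])
E
```

```text
[0.4886 0.265 ] [0.538  0.2872] 0.054163527794604864
chord yaw 24.11671434201064
[0.4886 0.265 ] along chord 0.0 depth 0.0
[0.538  0.2872] along chord 0.0542 depth 0.0
[0.5372 0.2962] along chord 0.0571 depth 0.0086
[0.5309 0.307 ] along chord 0.0558 depth 0.021
[0.5225 0.3146] along chord 0.0512 depth 0.0314
[0.5139 0.3185] along chord 0.045 depth 0.0385
[0.5053 0.3204] along chord 0.0379 depth 0.0437
[0.4964 0.3183] along chord 0.0289 depth 0.0454
[0.4883 0.3121] along chord 0.019 depth 0.0431
[0.4822 0.3051] along chord 0.0105 depth 0.0391
[0.4784 0.2946] along chord 0.0029 depth 0.0312
[0.4787 0.2838] along chord -0.0013 depth 0.0212
[0.4819 0.2732] along chord -0.0028 depth 0.0101
extent 0.05988793802083672 0.04542138960467066 centre [0.5041 0.2969]
bed corners [0.4094 0.2634] [0.5474 0.2603]
lips [0.4376 0.3787] [0.5315 0.3763]
```

```bash
python3 -m creep '[{"dx":-0.6,"dy":-2.8,"dz":0,"rx":0,"ry":0,"rz":0,"claw":8.5},{"dx":-0.6,"dy":-2.8,"dz":0.5,"rx":0,"ry":0,"rz":0,"claw":8.5},{"dx":-0.5,"dy":-2.2,"dz":1,"rx":0,"ry":0,"rz":0,"claw":8.5},{"dx":0,"dy":0,"dz":1,"rx":0,"ry":0,"rz":8,"claw":8.5},{"dx":0,"dy":0,"dz":1,"rx":0,"ry":0,"rz":8,"claw":8.5},{"dx":0,"dy":0,"dz":1,"rx":0,"ry":0,"rz":8,"claw":8.5},{"dx":0,"dy":0,"dz":2,"rx":0,"ry":0,"rz":8,"claw":8.5},{"dx":0,"dy":0,"dz":2,"rx":0,"ry":0,"rz":8,"claw":8.5},{"dx":0,"dy":0,"dz":2,"rx":0,"ry":0,"rz":8,"claw":8.5},{"dx":0,"dy":0,"dz":2,"rx":0,"ry":0,"rz":8,"claw":8.5},{"dx":0,"dy":0,"dz":0,"rx":0,"ry":0,"rz":7,"claw":8.5},{"dx":0,"dy":0,"dz":0,"rx":0,"ry":0,"rz":0,"claw":8.5}]'
python3 - <<'E'
from h import *
goto((.504,.297,.020),-66)
im=cam("wrist"); cv2.imwrite("pics/w3.png",im["bgr"])
E
```

```text
time_s: 4.0
position: [0.5066, 0.2828, 0.1123]
eef_rot: [0.819, -0.574, 0.003, -0.001]
wrist_force: [0.2, 0.2, 0.4]
width: 0.0848
t 4.0 pos [0.5066 0.2828 0.1123] yaw -70.09 J [ 0.45  0.49  1.56 -0.    1.08  1.67] w 0.0848 F [0.2 0.2 0.4]
shift cm [-1.46 -0.18  9.23] turn [-0.34 -0.21 -4.09] | tool z [ 0.0068 -0.0012 -1.    ]
```

View pics/w3.png

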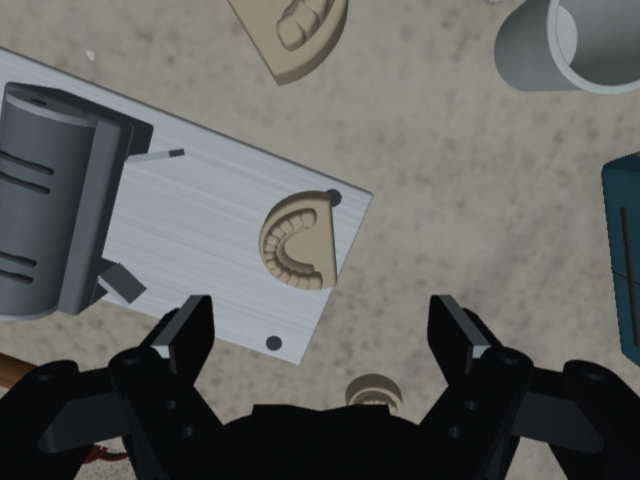

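```bash
python3 -m creep '[{"dx":-1.4,"dy":-0.2,"dz":1,"rx":-0.3,"ry":-0.2,"rz":-4.1,"claw":8.5},{"dx":0,"dy":0,"dz":1,"rx":0,"ry":0,"rz":0,"claw":8.5},{"dx":0,"dy":0,"dz":0,"rx":0,"ry":0,"rz":0,"claw":8.5}]'
python3 - <<'E'
from h import *
goto((.504,.297,.020),-66)
im=cam("wrist"); cv2.imwrite("pics/w4.png",im["bgr"]); crop(im,200,140,380,320,4,"w4c.png")
import pickle; im.pop("bgr"); pickle.dump(im,open("w2.pkl","wb"))
E
```

```text
time_s: 4.35
position: [0.5046, 0.2947, 0.093]
eef_rot: [0.842, -0.54, 0.001, -0.001]
wrist_force: [0.3, 0.2, -0.2]
width: 0.085
t 4.35 pos [0.5046 0.2947 0.093 ] yaw -65.38 J [ 0.47  0.53  1.56 -0.    1.05  1.61] w 0.085 F [ 0.3  0.2 -0.2]
shift cm [-0.23 -0.02  7.3 ] turn [-0.15 -0.02  0.62] | tool z [ 2.6e-03  7.0e-04 -1.0e+00]
```

View pics/w4c.png

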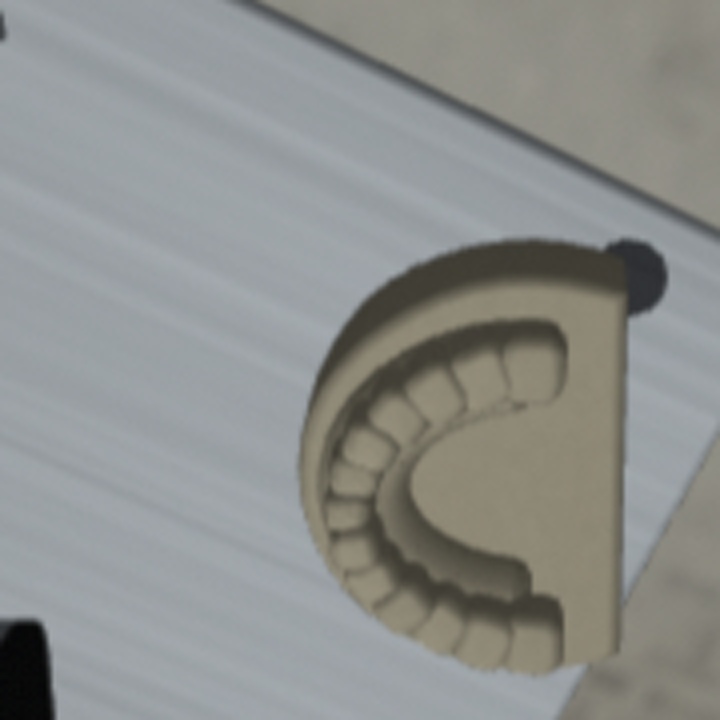

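```bash
python3 - <<'E'
from h import *
import pickle; im=pickle.load(open("w2.pkl","rb"))
W=lambda a,b:(200+a/4,140+b/4)
P=[ray(im,*W(*p),.033)[:2] for p in [(617,655),(627,292),(302,480),(500,672),(500,278)]]
y,x=yaw(); o=telemetry.sense()["position"]
for p in P: print(p.round(4), "tool cm", (x.T@(np.array([*p,o[2]])-o)*100).round(2)[:2])
E
```

```text
[0.4885 0.2646] tool cm [2.07 2.75]
[0.5381 0.2873] tool cm [ 2.07 -2.7 ]
[0.4944 0.3172] tool cm [-2.46  0.02]
[0.4788 0.2791] tool cm [0.36 3.03]
[0.5326 0.3039] tool cm [ 0.34 -2.9 ]
```

```bash
python3 -m creep '[{"dx":-0.2,"dy":0,"dz":1.5,"rx":-0.1,"ry":0,"rz":0,"claw":8.5},{"dx":0,"dy":0,"dz":2,"rx":0,"ry":0,"rz":0,"claw":8.5},{"dx":0,"dy":0,"dz":2,"rx":0,"ry":0,"rz":0,"claw":8.5},{"dx":0,"dy":0,"dz":1,"rx":0,"ry":0,"rz":0,"claw":8.5},{"dx":0,"dy":0,"dz":0.5,"rx":0,"ry":0,"rz":0,"claw":8.5},{"dx":0,"dy":0,"dz":0,"rx":0,"ry":0,"rz":0,"claw":8.5}]'
python3 - <<'E'
from h import *
goto((.504,.297,.020),-65.4)
E
```

```text
time_s: 5.0
position: [0.505, 0.2957, 0.0205]
eef_rot: [0.841, -0.541, 0.001, -0.002]
wrist_force: [0.7, 1.2, 0.0]
width: 0.085
t 5.0 pos [0.505  0.2957 0.0205] yaw -65.53 J [ 0.47  0.64  1.59 -0.    0.91  1.61] w 0.085 F [0.7 1.2 0. ]
shift cm [-0.16  0.04  0.05] turn [-0.23 -0.03 -0.13] | tool z [ 0.0039  0.0011 -1.    ]
```

```bash
python3 -m creep '[{"dx":-0.1,"dy":0,"dz":0,"rx":-0.2,"ry":0,"rz":0,"claw":6},{"dx":0,"dy":0,"dz":0,"rx":0,"ry":0,"rz":0,"claw":4},{"dx":0,"dy":0,"dz":0,"rx":0,"ry":0,"rz":0,"claw":3},{"dx":0,"dy":0,"dz":0,"rx":0,"ry":0,"rz":0,"claw":3},{"dx":0,"dy":0,"dz":0,"rx":0,"ry":0,"rz":0,"claw":3},{"dx":0,"dy":0,"dz":0,"rx":0,"ry":0,"rz":0,"claw":3}]'
python3 - <<'E'
from h import *
goto((.504,.297,.020),-65.4)
im=cam("wrist"); cv2.imwrite("pics/w5.png",im["bgr"])
E
```

```text
time_s: 5.6
position: [0.506, 0.2973, 0.0237]
eef_rot: [0.841, -0.541, 0.002, -0.002]
wrist_force: [0.2, -0.7, -0.4]
width: 0.0452
t 5.6 pos [0.506  0.2973 0.0237] yaw -65.53 J [ 0.47  0.64  1.58 -0.    0.92  1.61] w 0.0452 F [ 0.2 -0.7 -0.4]
shift cm [-0.05  0.2   0.37] turn [-0.29 -0.03 -0.13] | tool z [ 0.0048  0.0016 -1.    ]
```

View pics/w5.png

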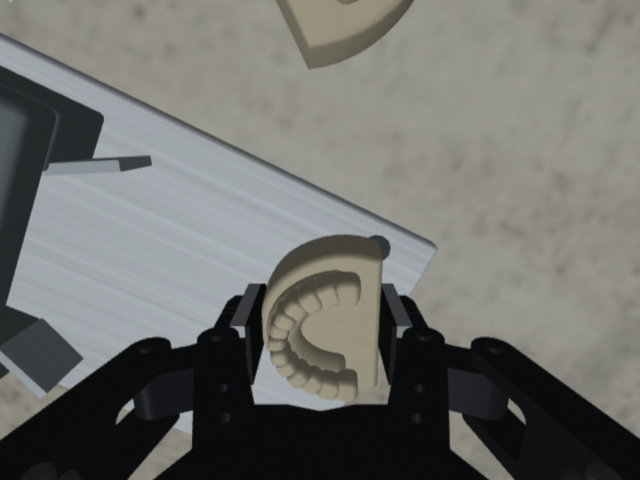

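```bash
python3 -m creep '[{"dx":0,"dy":0,"dz":-1.5,"rx":-0.3,"ry":0,"rz":0,"claw":3},{"dx":0,"dy":0,"dz":-2,"rx":0,"ry":0,"rz":0,"claw":3},{"dx":0,"dy":0,"dz":-2,"rx":0,"ry":0,"rz":0,"claw":3},{"dx":0,"dy":0,"dz":-1,"rx":0,"ry":0,"rz":0,"claw":3}]'
python3 - <<'E'
from h import *
goto((.588,.228,.0145),-65.4)
E
```

```text
time_s: 6.05
position: [0.5048, 0.2968, 0.0885]
eef_rot: [0.841, -0.541, -0.001, 0.002]
wrist_force: [0.6, -0.2, -1.9]
width: 0.0452
t 6.05 pos [0.5048 0.2968 0.0885] yaw -65.52 J [ 0.47  0.54  1.55 -0.    1.05  1.61] w 0.0452 F [ 0.6 -0.2 -1.9]
shift cm [ 9.7  -4.76  7.38] turn [ 0.3  -0.04 -0.12] | tool z [-0.0045 -0.0028 -1.    ]
```

```bash
python3 -m creep '[{"dx":2,"dy":-1,"dz":0,"rx":0.2,"ry":0,"rz":0,"claw":3},{"dx":2.5,"dy":-1.3,"dz":0,"rx":0,"ry":0,"rz":0,"claw":3},{"dx":2.5,"dy":-1.3,"dz":0,"rx":0,"ry":0,"rz":0,"claw":3},{"dx":2,"dy":-1,"dz":0,"rx":0,"ry":0,"rz":0,"claw":3},{"dx":0.7,"dy":-0.3,"dz":1,"rx":0,"ry":0,"rz":0,"claw":3},{"dx":0,"dy":0,"dz":1,"rx":0,"ry":0,"rz":0,"claw":3},{"dx":0,"dy":0,"dz":0,"rx":0,"ry":0,"rz":0,"claw":3}]'
python3 - <<'E'
from h import *
goto((.588,.228,.0145),-65.4)
im=cam("wrist"); cv2.imwrite("pics/w6.png",im["bgr"])
E
```

```text
time_s: 6.75
position: [0.5909, 0.2275, 0.0661]
eef_rot: [0.841, -0.54, -0.001, 0.001]
wrist_force: [0.1, 0.4, -0.5]
width: 0.0452
t 6.75 pos [0.5909 0.2275 0.0661] yaw -65.42 J [ 0.31  0.66  1.41 -0.    1.07  1.45] w 0.0452 F [ 0.1  0.4 -0.5]
shift cm [-0.16  0.23  5.16] turn [ 0.12 -0.   -0.02] | tool z [-2.e-03 -9.e-04 -1.e+00]
```

View pics/w6.png

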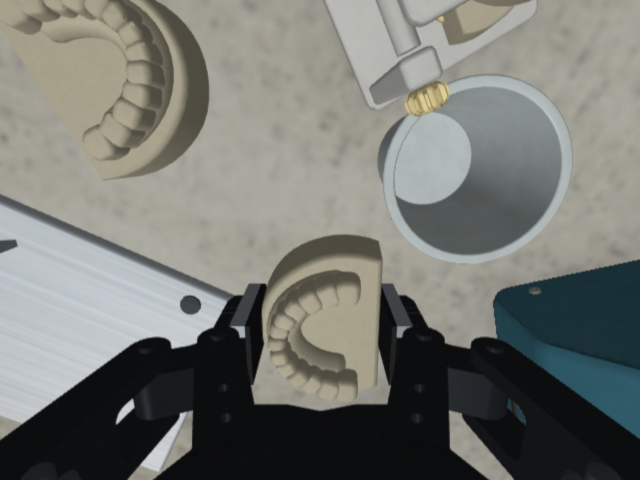

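```bash
python3 - <<'E'
from h import *
im=cam("top"); 
for p in [(285,205),(312,178),(345,215),(318,240)]: print(ray(im,*p,.107).round(3))
w=cam("wrist"); Rm=R.from_rotvec(w["rvec"]).as_matrix(); print("cam",(-Rm.T@w["tvec"]).round(3), telemetry.sense()["position"])
cv2.imwrite("pics/s6.png",cam("scene")["bgr"])
E
```

```text
[0.584 0.118 0.107]
[0.664 0.045 0.107]
[ 0.559 -0.05   0.107]
[0.487 0.024 0.107]
cam [0.656 0.257 0.202] [0.59166657 0.2281368  0.06836363]
```

View pics/s6.png

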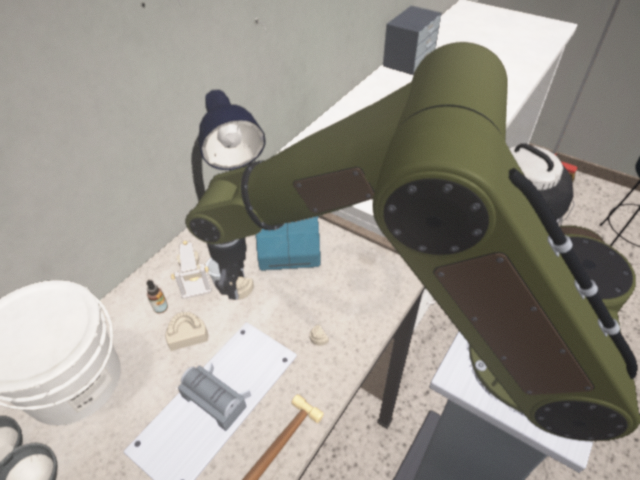

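```bash
python3 -m creep '[{"dx":-0.2,"dy":0.2,"dz":1.5,"rx":0.1,"ry":0,"rz":0,"claw":3},{"dx":0,"dy":0,"dz":2,"rx":0,"ry":0,"rz":0,"claw":3},{"dx":0,"dy":0,"dz":1,"rx":0,"ry":0,"rz":0,"claw":3},{"dx":0,"dy":0,"dz":0,"rx":0,"ry":0,"rz":0,"claw":3}]'
python3 - <<'E'
from h import *
goto((.588,.228,.0145),-65.4)
E
```

```text
time_s: 7.35
position: [0.5893, 0.2314, 0.0251]
eef_rot: [0.842, -0.539, 0.002, -0.003]
wrist_force: [-0.6, -0.1, -0.2]
width: 0.045
t 7.35 pos [0.5893 0.2314 0.0251] yaw -65.24 J [ 0.32  0.72  1.43 -0.    0.98  1.45] w 0.045 F [-0.6 -0.1 -0.2]
shift cm [0.25 0.27 1.06] turn [-0.43 -0.05  0.16] | tool z [ 0.0072  0.0023 -1.    ]
```

```bash
python3 -m creep '[{"dx":0.2,"dy":0.2,"dz":0.6,"rx":-0.4,"ry":0,"rz":0,"claw":3},{"dx":0,"dy":0,"dz":0.3,"rx":0,"ry":0,"rz":0,"claw":3},{"dx":0,"dy":0,"dz":0.1,"rx":0,"ry":0,"rz":0,"claw":3}]'
python3 - <<'E'
from h import *
goto((.588,.228,.0145),-65.4)
E
```

```text
time_s: 7.65
position: [0.589, 0.2291, 0.0164]
eef_rot: [0.842, -0.539, 0.001, -0.001]
wrist_force: [0.4, -0.4, -0.8]
width: 0.0454
t 7.65 pos [0.589  0.2291 0.0164] yaw -65.21 J [ 0.31  0.73  1.44 -0.    0.97  1.45] w 0.0454 F [ 0.4 -0.4 -0.8]
shift cm [0.06 0.14 0.19] turn [-0.14 -0.07  0.19] | tool z [ 2.7e-03 -1.0e-04 -1.0e+00]
```

```bash
python3 -m creep '[{"dx":0,"dy":0,"dz":0.15,"rx":-0.1,"ry":0,"rz":0,"claw":3},{"dx":0,"dy":0,"dz":0.1,"rx":0,"ry":0,"rz":0,"claw":3}]'
python3 - <<'E'
from h import *
goto((.588,.228,.0145),-65.4)
E
```

```text
time_s: 7.85
position: [0.5894, 0.2292, 0.0144]
eef_rot: [0.842, -0.539, 0.001, -0.0]
wrist_force: [-0.0, -0.5, -1.1]
width: 0.045
t 7.85 pos [0.5894 0.2292 0.0144] yaw -65.22 J [ 0.31  0.73  1.43 -0.    0.97  1.45] w 0.045 F [-0.  -0.5 -1.1]
shift cm [ 0.05  0.18 -0.01] turn [-0.08 -0.08  0.18] | tool z [ 1.9e-03 -6.0e-04 -1.0e+00]
```

```bash
python3 -m creep '[{"dx":0,"dy":0,"dz":0.12,"rx":0,"ry":0,"rz":0,"claw":3},{"dx":0,"dy":0,"dz":0.1,"rx":0,"ry":0,"rz":0,"claw":3}]'
```

```text
time_s: 8.05
position: [0.5896, 0.2293, 0.0126]
eef_rot: [0.842, -0.539, 0.001, -0.001]
wrist_force: [-5.2, -1.8, 11.5]
width: 0.0455
```

```bash
python3 -m creep '[{"dx":0,"dy":0,"dz":-0.05,"rx":0,"ry":0,"rz":0,"claw":6.6},{"dx":0,"dy":0,"dz":0,"rx":0,"ry":0,"rz":0,"claw":6.6},{"dx":0,"dy":0,"dz":0,"rx":0,"ry":0,"rz":0,"claw":6.6},{"dx":0,"dy":0,"dz":-1,"rx":0,"ry":0,"rz":0,"claw":6.6},{"dx":0,"dy":0,"dz":-2.5,"rx":0,"ry":0,"rz":0,"claw":6.6},{"dx":0,"dy":0,"dz":-4,"rx":0,"ry":0,"rz":0,"claw":8.5},{"dx":0,"dy":0,"dz":-4,"rx":0,"ry":0,"rz":0,"claw":8.5},{"dx":0,"dy":0,"dz":-2,"rx":0,"ry":0,"rz":0,"claw":8.5}]'
python3 - <<'E'
from h import *
goto((.48,-.24,.22),-65.4)
im=cam("wrist"); cv2.imwrite("pics/w7.png",im["bgr"])
E
```

```text
time_s: 8.85
position: [0.588, 0.2289, 0.1525]
eef_rot: [0.842, -0.539, -0.0, 0.001]
wrist_force: [-0.1, -0.2, -0.5]
width: 0.0848
t 8.85 pos [0.588  0.2289 0.1525] yaw -65.22 J [ 0.31  0.56  1.36 -0.    1.22  1.45] w 0.0848 F [-0.1 -0.2 -0.5]
shift cm [38.05 29.48 -6.64] turn [ 0.15 -0.05  0.18] | tool z [-0.0021 -0.0019 -1.    ]
```

View pics/w7.png

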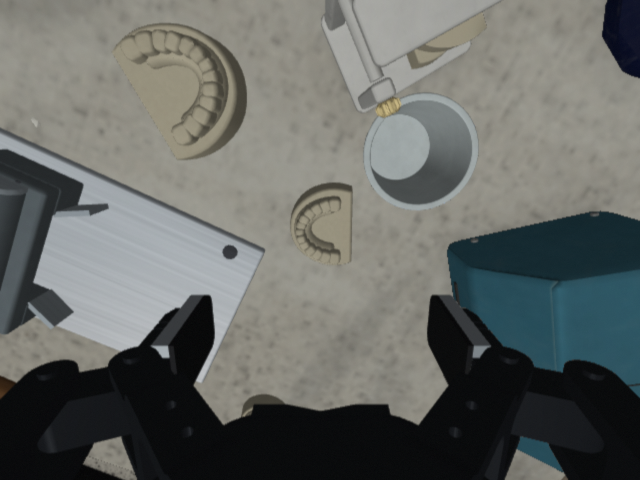

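```bash
python3 -m creep '[{"dx":1,"dy":0.7,"dz":-2.5,"rx":0,"ry":0,"rz":0,"claw":8.5},{"dx":2,"dy":1.5,"dz":-2.5,"rx":0,"ry":0,"rz":0,"claw":8.5},{"dx":3.5,"dy":2.6,"dz":-1.5,"rx":0,"ry":0,"rz":0,"claw":8.5},{"dx":4,"dy":2.9,"dz":0,"rx":0,"ry":0,"rz":0,"claw":8.5},{"dx":4,"dy":2.9,"dz":0,"rx":0,"ry":0,"rz":0,"claw":8.5},{"dx":4,"dy":2.9,"dz":0,"rx":0,"ry":0,"rz":0,"claw":8.5},{"dx":4,"dy":2.9,"dz":0,"rx":0,"ry":0,"rz":0,"claw":8.5},{"dx":4,"dy":2.9,"dz":0,"rx":0,"ry":0,"rz":0,"claw":8.5},{"dx":4,"dy":2.9,"dz":0,"rx":0,"ry":0,"rz":0,"claw":8.5},{"dx":4,"dy":2.9,"dz":0,"rx":0,"ry":0,"rz":0,"claw":8.5},{"dx":4,"dy":2.9,"dz":0,"rx":0,"ry":0,"rz":0,"claw":8.5},{"dx":4,"dy":2.9,"dz":0,"rx":0,"ry":0,"rz":-4,"claw":8.5},{"dx":4,"dy":2.9,"dz":0,"rx":0,"ry":0,"rz":-8,"claw":8.5},{"dx":3,"dy":2.9,"dz":0,"rx":0,"ry":0,"rz":-8,"claw":8.5},{"dx":2,"dy":2.5,"dz":0,"rx":0,"ry":0,"rz":-8,"claw":8.5},{"dx":1,"dy":2,"dz":0,"rx":0,"ry":0,"rz":-8,"claw":8.5},{"dx":0,"dy":0,"dz":0,"rx":0,"ry":0,"rz":-6,"claw":8.5}]'
python3 - <<'E'
from h import *
goto((.4824,-.4086,.2),-23)
im=cam("wrist"); cv2.imwrite("pics/w8.png",im["bgr"])
import pickle; im.pop("bgr"); pickle.dump(im,open("w2.pkl","wb"))
E
```

```text
time_s: 10.6
position: [0.4622, -0.4456, 0.2342]
eef_rot: [0.982, -0.187, 0.008, 0.001]
wrist_force: [0.2, 0.4, 0.0]
width: 0.0851
t 10.6 pos [ 0.4622 -0.4456  0.2342] yaw -21.54 J [-0.83  0.5   1.25  0.01  1.37 -0.45] w 0.0851 F [0.2 0.4 0. ]
shift cm [ 0.46 -4.17  3.43] turn [-0.12 -0.91  1.46] | tool z [ 0.0155 -0.0042 -0.9999]
```

View pics/w8.png

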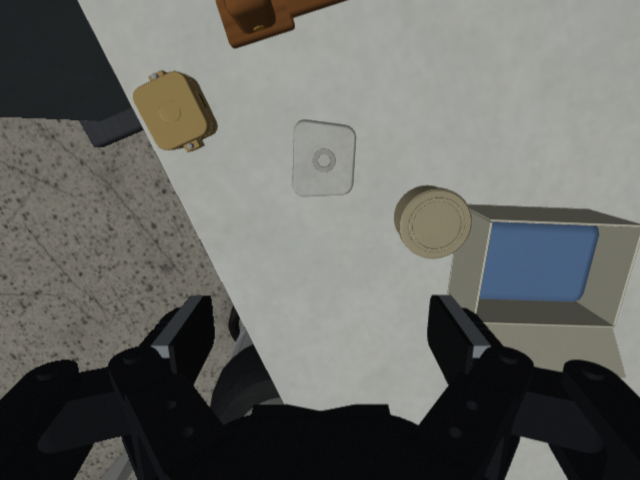

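```bash
python3 - <<'E'
from h import *
im=cam("wrist"); crop(im,260,90,390,220,5,"w8c.png")
import pickle; im.pop("bgr"); pickle.dump(im,open("w2.pkl","wb"))
E
```

```text
(no output)
```

View pics/w8c.png

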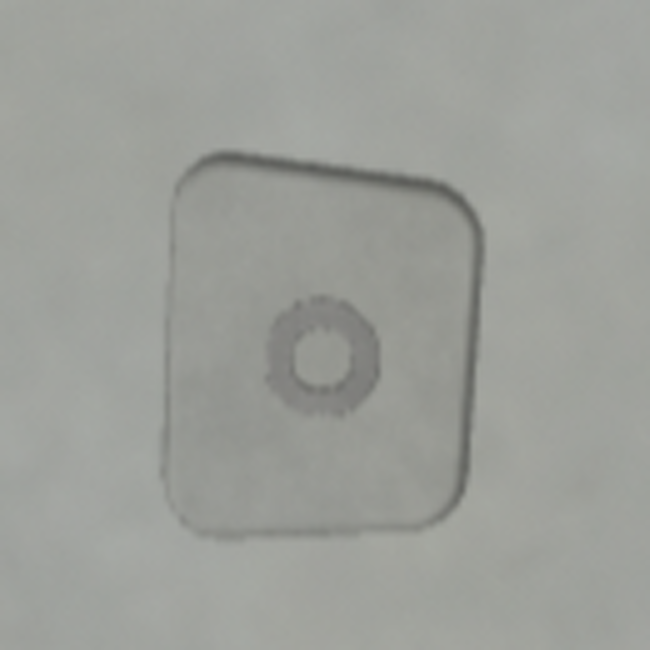

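```bash
python3 - <<'E'
from h import *
import pickle; im=pickle.load(open("w2.pkl","rb"))
W=lambda a,b:(260+a/5,90+b/5)
g=lambda p,z=.015: ray(im,*W(*p),z)[:2]
L=[g(p) for p in [(173,210),(166,470)]]; Rr=[g(p) for p in [(472,240),(463,485)]]
T=[g(p) for p in [(230,165),(430,190)]]; B=[g(p) for p in [(220,535),(420,526)]]
for n,e in zip("LRTB",(L,Rr,T,B)):
    d=e[0]-e[1]; print(n,[q.round(4) for q in e],"yaw",np.degrees(np.arctan2(d[1],d[0])).round(1))
print("boss",g((323,357),.017))
m=lambda e:(e[0]+e[1])/2
print("mid LR",(m(L)+m(Rr))/2,"wid",np.linalg.norm(m(L)-m(Rr)),"mid TB",(m(T)+m(B))/2,np.linalg.norm(m(T)-m(B)))
goto((.4824,-.4086,.2),-23)
E
```

```text
L [array([ 0.4689, -0.3737]), array([ 0.4492, -0.4181])] yaw 66.1
R [array([ 0.5192, -0.399 ]), array([ 0.502 , -0.4419])] yaw 68.1
T [array([ 0.4818, -0.3701]), array([ 0.5149, -0.3877])] yaw 152.0
B [array([ 0.4542, -0.4337]), array([ 0.4914, -0.4464])] yaw 161.2
boss [ 0.48534255 -0.40887864]
mid LR [ 0.48482505 -0.40817678] wid 0.05707299096955762 mid TB [ 0.48558185 -0.4094783 ] 0.06631836135616653
t 10.7 pos [ 0.463  -0.4436  0.2344] yaw -21.69 J [-0.82  0.5   1.25  0.01  1.37 -0.45] w 0.0852 F [ 1.  -0.3 -0.5]
shift cm [ 0.45 -3.97  3.46] turn [-0.14 -0.92  1.31] | tool z [ 0.0157 -0.0039 -0.9999]
```

```bash
python3 - <<'E'
from h import *
import pickle; im=pickle.load(open("w2.pkl","rb"))
c,s=np.cos(np.radians(-23)),np.sin(np.radians(-23))
for p,z in [((396,222),.04),((396,222),.02),((432,188),.03),((415,190),.03),((470,222),.04),((213,120),.037),((205,145),.037)]:
    q=ray(im,*p,z)[:2]-np.array([.484,-.4087]); print(p,z,"tool x",(q@[c,s]).round(3),"tool y",(q@[s,-c]).round(3))
E
```

```text
(396, 222) 0.04 tool x 0.069 tool y 0.051
(396, 222) 0.02 tool x 0.074 tool y 0.056
(432, 188) 0.03 tool x 0.102 tool y 0.02
(415, 190) 0.03 tool x 0.087 tool y 0.022
(470, 222) 0.04 tool x 0.139 tool y 0.049
(213, 120) 0.037 tool x -0.097 tool y -0.034
(205, 145) 0.037 tool x -0.105 tool y -0.013
```

```bash
python3 -m creep '[{"dx":0.3,"dy":-1.5,"dz":2,"rx":-0.1,"ry":-0.9,"rz":1.3,"claw":8.5},{"dx":0.3,"dy":-1.5,"dz":4,"rx":0,"ry":0,"rz":0,"claw":8.5},{"dx":0,"dy":-0.9,"dz":4,"rx":0,"ry":0,"rz":0,"claw":8.5},{"dx":0,"dy":0,"dz":3.5,"rx":0,"ry":0,"rz":0,"claw":8.5},{"dx":0,"dy":0,"dz":2,"rx":0,"ry":0,"rz":0,"claw":8.5},{"dx":0,"dy":0,"dz":0,"rx":0,"ry":0,"rz":0,"claw":8.5}]'
python3 - <<'E'
from h import *
goto((.484,-.4087,.0105),-23)
im=cam("wrist"); cv2.imwrite("pics/w9.png",im["bgr"])
E
```

```text
time_s: 11.3
position: [0.4867, -0.4058, 0.0785]
eef_rot: [0.978, -0.209, 0.002, 0.001]
wrist_force: [-0.2, 0.3, 0.9]
width: 0.0849
t 11.3 pos [ 0.4867 -0.4058  0.0785] yaw -24.16 J [-0.75  0.64  1.41  0.    1.08 -0.33] w 0.0849 F [-0.2  0.3  0.9]
shift cm [-0.16  0.37  6.8 ] turn [ 0.07 -0.28 -1.16] | tool z [ 0.004  -0.0032 -1.    ]
```

View pics/w9.png

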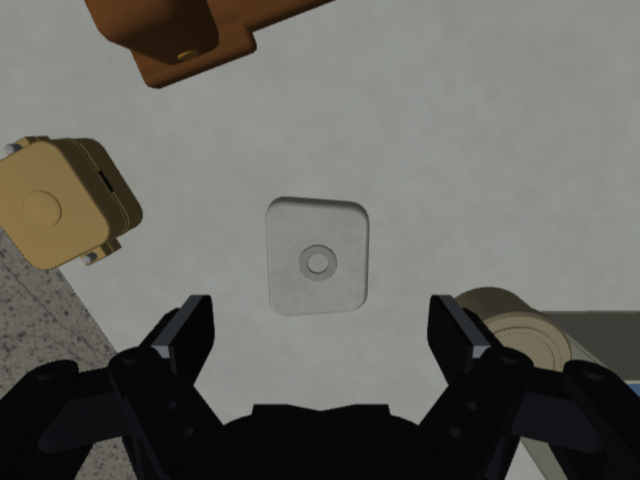

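```bash
python3 -m creep '[{"dx":-0.2,"dy":0.35,"dz":2,"rx":0,"ry":-0.3,"rz":-1.2,"claw":8.5},{"dx":0,"dy":0,"dz":2.5,"rx":0,"ry":0,"rz":0,"claw":8.5},{"dx":0,"dy":0,"dz":1.2,"rx":0,"ry":0,"rz":0,"claw":8.5},{"dx":0,"dy":0,"dz":0.5,"rx":0,"ry":0,"rz":0,"claw":8.5}]'
python3 - <<'E'
from h import *
goto((.484,-.4087,.0105),-23)
im=cam("wrist"); cv2.imwrite("pics/w10.png",im["bgr"])
E
```

```text
time_s: 11.75
position: [0.4862, -0.4108, 0.0218]
eef_rot: [0.98, -0.2, 0.004, 0.004]
wrist_force: [-0.0, 0.2, 0.2]
width: 0.0848
t 11.75 pos [ 0.4862 -0.4108  0.0218] yaw -23.02 J [-0.76  0.73  1.43 -0.    0.98 -0.36] w 0.0848 F [-0.   0.2  0.2]
shift cm [-0.3  -0.11  1.13] turn [ 0.31 -0.57 -0.02] | tool z [ 0.0071 -0.0088 -0.9999]
```

View pics/w10.png

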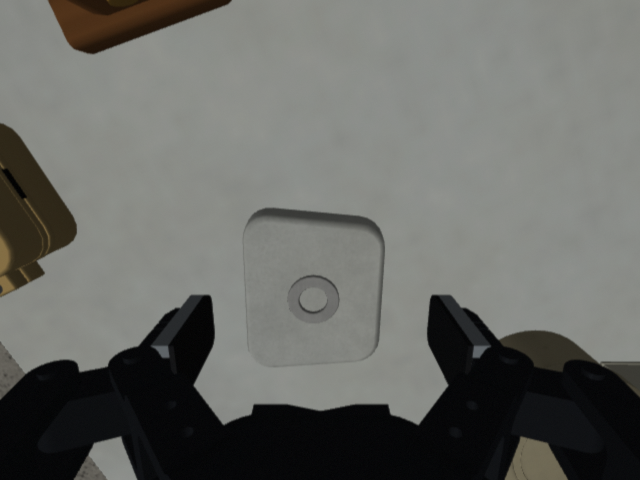

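```bash
python3 - <<'E'
from h import *
im=cam("wrist"); o=telemetry.sense()["position"]; y,x=yaw()
q=ray(im,313,299,.017); print(q, "tool cm",(x.T@(q-o)*100).round(2), proj(im,[*(o+x[:,2]*(o[2]-.017)/1)[:2],.017]))
E
python3 -m creep '[{"dx":-0.25,"dy":0,"dz":0.6,"rx":0.3,"ry":-0.6,"rz":0,"claw":8.5},{"dx":0,"dy":0,"dz":0.4,"rx":0,"ry":0,"rz":0,"claw":8.5},{"dx":0,"dy":0,"dz":0,"rx":0,"ry":0,"rz":0,"claw":8.5}]'
python3 - <<'E'
from h import *
goto((.484,-.4087,.0105),-23)
E
```

```text
[ 0.48484543 -0.40770245  0.017     ] tool cm [-0.25 -0.23  0.51] (np.float64(319.00917158237485), np.float64(304.02083715958236))
time_s: 12.15
position: [0.4845, -0.4106, 0.0137]
eef_rot: [0.98, -0.2, 0.001, 0.001]
wrist_force: [0.2, -0.4, -0.6]
width: 0.0847
t 12.15 pos [ 0.4845 -0.4106  0.0137] yaw -23.03 J [-0.76  0.74  1.43 -0.    0.98 -0.36] w 0.0847 F [ 0.2 -0.4 -0.6]
shift cm [-0.12 -0.15  0.32] turn [ 0.04 -0.09 -0.03] | tool z [ 0.0011 -0.0013 -1.    ]
```

Aligned; lower 3 mm more and close.

```bash
python3 -m creep '[{"dx":0,"dy":-0.2,"dz":0.4,"rx":0,"ry":0,"rz":0,"claw":8.5},{"dx":0,"dy":0,"dz":0.1,"rx":0,"ry":0,"rz":0,"claw":6.5},{"dx":0,"dy":0,"dz":0,"rx":0,"ry":0,"rz":0,"claw":5},{"dx":0,"dy":0,"dz":0,"rx":0,"ry":0,"rz":0,"claw":4},{"dx":0,"dy":0,"dz":0,"rx":0,"ry":0,"rz":0,"claw":4},{"dx":0,"dy":0,"dz":0,"rx":0,"ry":0,"rz":0,"claw":4}]'
python3 - <<'E'
from h import *
goto((.484,-.4087,.0105),-23)
im=cam("wrist"); cv2.imwrite("pics/w11.png",im["bgr"])
E
```

```text
time_s: 12.75
position: [0.4861, -0.4091, 0.0099]
eef_rot: [0.98, -0.2, 0.002, 0.001]
wrist_force: [-0.3, 0.5, 0.1]
width: 0.0566
t 12.75 pos [ 0.4861 -0.4091  0.0099] yaw -23.02 J [-0.76  0.74  1.43 -0.    0.97 -0.36] w 0.0566 F [-0.3  0.5  0.1]
shift cm [-0.21  0.05 -0.06] turn [ 0.09 -0.23 -0.02] | tool z [ 0.003  -0.0031 -1.    ]
```

View pics/w11.png

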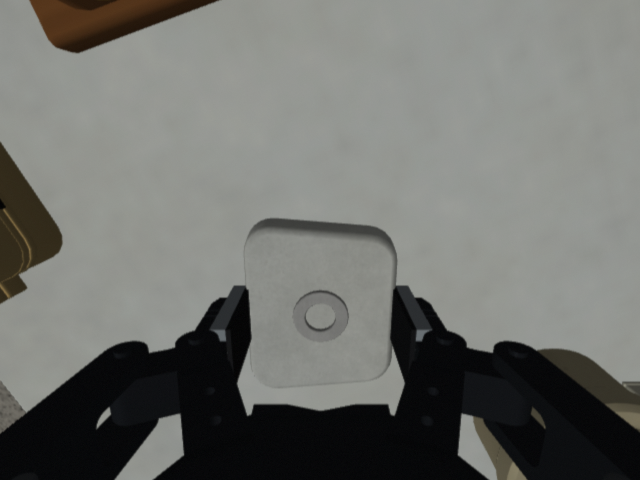

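```bash
python3 -m creep '[{"dx":0,"dy":0,"dz":-1.5,"rx":0,"ry":0,"rz":0,"claw":4},{"dx":0,"dy":0,"dz":-3,"rx":0,"ry":0,"rz":0,"claw":4},{"dx":0,"dy":0,"dz":-4,"rx":0,"ry":0,"rz":0,"claw":4},{"dx":0,"dy":0,"dz":-4,"rx":0,"ry":0,"rz":-7.2,"claw":4},{"dx":0,"dy":0,"dz":-4,"rx":0,"ry":0,"rz":-7.2,"claw":4},{"dx":0,"dy":-1,"dz":-2,"rx":0,"ry":0,"rz":-7.2,"claw":4},{"dx":0,"dy":-3,"dz":0,"rx":0,"ry":0,"rz":0,"claw":4},{"dx":0,"dy":-4.5,"dz":0,"rx":0,"ry":0,"rz":0,"claw":4},{"dx":0,"dy":-4.8,"dz":0,"rx":0,"ry":0,"rz":0,"claw":4},{"dx":0,"dy":-4.8,"dz":0,"rx":0,"ry":0,"rz":0,"claw":4},{"dx":0,"dy":-4.8,"dz":0,"rx":0,"ry":0,"rz":0,"claw":4},{"dx":0,"dy":-4.8,"dz":0,"rx":0,"ry":0,"rz":0,"claw":4},{"dx":0,"dy":-4.8,"dz":0,"rx":0,"ry":0,"rz":0,"claw":4}]'
python3 - <<'E'
from h import *
goto((.479,.322,.0195),-1.3)
E
```

```text
time_s: 14.1
position: [0.4878, -0.0765, 0.2135]
eef_rot: [1.0, -0.008, 0.006, 0.004]
wrist_force: [1.1, -1.0, -0.5]
width: 0.0564
t 14.1 pos [ 0.4878 -0.0765  0.2135] yaw -0.96 J [-0.23  0.19  1.72 -0.    1.22 -0.21] w 0.0564 F [ 1.1 -1.  -0.5]
shift cm [ -1.77 -39.97  19.09] turn [ 0.41 -0.66  0.34] | tool z [ 0.0114 -0.0074 -0.9999]
```

```bash
python3 -m creep '[{"dx":-0.2,"dy":-4.8,"dz":0,"rx":0.2,"ry":-0.4,"rz":0,"claw":4},{"dx":-0.2,"dy":-4.8,"dz":0,"rx":0,"ry":0,"rz":0,"claw":4},{"dx":-0.2,"dy":-4.8,"dz":0,"rx":0,"ry":0,"rz":0,"claw":4},{"dx":-0.2,"dy":-4.8,"dz":0.5,"rx":0,"ry":0,"rz":0,"claw":4},{"dx":-0.2,"dy":-4.6,"dz":1.5,"rx":0,"ry":0,"rz":0,"claw":4},{"dx":-0.2,"dy":-4.5,"dz":2,"rx":0,"ry":0,"rz":0,"claw":4},{"dx":-0.2,"dy":-4,"dz":2,"rx":0,"ry":0,"rz":0,"claw":4},{"dx":-0.2,"dy":-3.5,"dz":2,"rx":0,"ry":0,"rz":0,"claw":4},{"dx":-0.2,"dy":-2,"dz":2,"rx":0,"ry":0,"rz":0,"claw":4},{"dx":0,"dy":-1,"dz":1,"rx":0,"ry":0,"rz":0,"claw":4},{"dx":0,"dy":0,"dz":0,"rx":0,"ry":0,"rz":0,"claw":4}]'
python3 - <<'E'
from h import *
goto((.479,.322,.0195),-1.3)
im=cam("wrist"); cv2.imwrite("pics/w12.png",im["bgr"])
E
```

```text
time_s: 15.2
position: [0.4735, 0.3323, 0.1115]
eef_rot: [1.0, -0.005, 0.01, -0.0]
wrist_force: [0.7, -0.4, -0.9]
width: 0.0564
t 15.2 pos [0.4735 0.3323 0.1115] yaw -0.62 J [ 0.55  0.49  1.58 -0.01  1.06  0.57] w 0.0564 F [ 0.7 -0.4 -0.9]
shift cm [0.38 1.03 9.21] turn [-0.02 -1.11  0.68] | tool z [ 0.0194  0.     -0.9998]
```

View pics/w12.png

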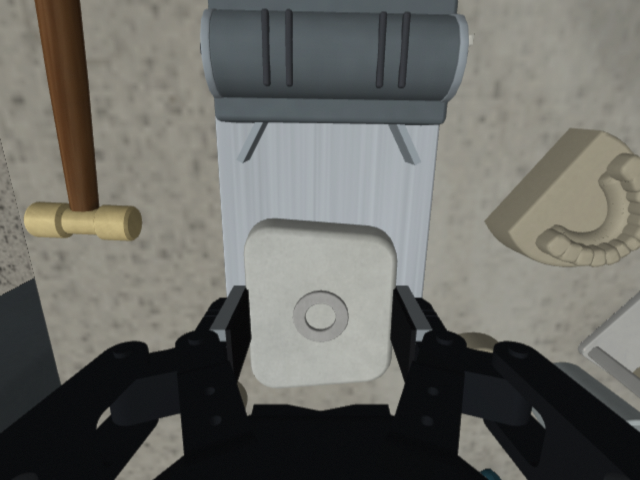

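```bash
python3 - <<'E'
from h import *
im=cam("wrist"); crop(im,200,80,460,240,3,"w12c.png"); import pickle; im.pop("bgr"); pickle.dump(im,open("w2.pkl","wb"))
E
```

```text
(no output)
```

View pics/w12c.png

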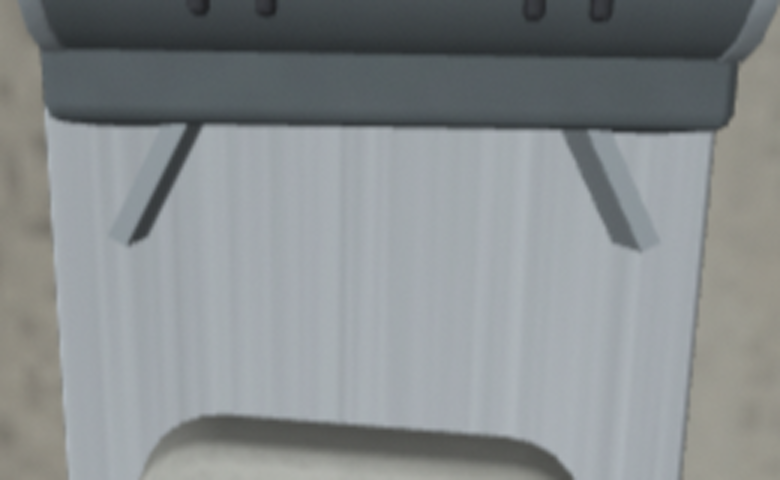

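```bash
python3 - <<'E'
from h import *
import pickle; im=pickle.load(open("w2.pkl","rb"))
W=lambda a,b:(200+a/3,80+b/3)
a,b=ray(im,*W(130,245),.034),ray(im,*W(640,250),.034); print(a,b,(a+b)/2)
for r,l,q in [(200,53,708),(400,64,690)]:
    a,b=ray(im,*W(l,r),.01),ray(im,*W(q,r),.01); print("bed",a,b,(a+b)/2)
# plate top center boss in hand
o=telemetry.sense()["position"]; print(ray(im,320,315,o[2]+.006), o)
E
```

```text
[0.4325888  0.38463585 0.034     ] [0.53043369 0.38235615 0.034     ] [0.48151125 0.383496   0.034     ]
bed [0.41267694 0.39218205 0.01      ] [0.55084373 0.39041514 0.01      ] [0.48176033 0.3912986  0.01      ]
bed [0.41124176 0.34930496 0.01      ] [0.55013127 0.34700384 0.01      ] [0.48068651 0.3481544  0.01      ]
[0.47415935 0.33223918 0.11888138] [0.47425327 0.33128948 0.11288138]
```

```bash
python3 -m creep '[{"dx":0.4,"dy":0.8,"dz":1.5,"rx":0,"ry":-1.1,"rz":0.7,"claw":4},{"dx":0,"dy":0,"dz":2.5,"rx":0,"ry":0,"rz":0,"claw":4},{"dx":0,"dy":0,"dz":2.5,"rx":0,"ry":0,"rz":0,"claw":4},{"dx":0,"dy":0,"dz":0.7,"rx":0,"ry":0,"rz":0,"claw":4},{"dx":0,"dy":0,"dz":0,"rx":0,"ry":0,"rz":0,"claw":4}]'
python3 - <<'E'
from h import *
goto((.4798,.322,.0192),-1.3)
E
```

```text
time_s: 15.8
position: [0.483, 0.3172, 0.0416]
eef_rot: [1.0, -0.017, 0.002, -0.002]
wrist_force: [0.2, 0.3, -0.5]
width: 0.056
t 15.8 pos [0.483  0.3172 0.0416] yaw -1.94 J [0.52 0.59 1.6  0.   0.94 0.55] w 0.056 F [ 0.2  0.3 -0.5]
shift cm [-0.35 -0.46  2.24] turn [-0.25 -0.2  -0.64] | tool z [ 0.0037  0.0042 -1.    ]
```

```bash
python3 -m creep '[{"dx":-0.3,"dy":-0.3,"dz":0.6,"rx":-0.2,"ry":-0.2,"rz":-0.6,"claw":4},{"dx":0,"dy":0,"dz":0.6,"rx":0,"ry":0,"rz":0,"claw":4},{"dx":0,"dy":0,"dz":0.3,"rx":0,"ry":0,"rz":0,"claw":4},{"dx":0,"dy":0,"dz":0,"rx":0,"ry":0,"rz":0,"claw":4}]'
python3 - <<'E'
from h import *
goto((.4798,.322,.0192),-1.3)
E
```

```text
time_s: 16.2
position: [0.4814, 0.3203, 0.0283]
eef_rot: [1.0, -0.012, 0.001, -0.001]
wrist_force: [0.0, -0.2, -1.1]
width: 0.0565
t 16.2 pos [0.4814 0.3203 0.0283] yaw -1.36 J [0.52 0.61 1.61 0.   0.92 0.55] w 0.0565 F [ 0.  -0.2 -1.1]
shift cm [-0.17 -0.17  0.91] turn [-0.14 -0.14 -0.06] | tool z [ 0.0026  0.0024 -1.    ]
```

```bash
python3 -m creep '[{"dx":-0.15,"dy":-0.1,"dz":0.5,"rx":-0.1,"ry":-0.1,"rz":0,"claw":4},{"dx":0,"dy":0,"dz":0.25,"rx":0,"ry":0,"rz":0,"claw":4},{"dx":0,"dy":0,"dz":0.1,"rx":0,"ry":0,"rz":0,"claw":4}]'
python3 - <<'E'
from h import *
goto((.4798,.322,.0192),-1.3)
E
```

```text
time_s: 16.5
position: [0.4801, 0.3218, 0.0199]
eef_rot: [1.0, -0.012, 0.001, -0.001]
wrist_force: [0.5, -0.7, -0.8]
width: 0.0564
t 16.5 pos [0.4801 0.3218 0.0199] yaw -1.34 J [0.53 0.63 1.61 0.   0.9  0.55] w 0.0564 F [ 0.5 -0.7 -0.8]
shift cm [-0.03 -0.02  0.07] turn [-0.07 -0.1  -0.04] | tool z [ 0.0017  0.0012 -1.    ]
```

```bash
python3 -m creep '[{"dx":0,"dy":0,"dz":0.1,"rx":0,"ry":0,"rz":0,"claw":4},{"dx":0,"dy":0,"dz":0.1,"rx":0,"ry":0,"rz":0,"claw":4}]'
python3 - <<'E'
from h import *
goto((.4798,.322,.0192),-1.3)
E
```

```text
time_s: 16.7
position: [0.4801, 0.3219, 0.0186]
eef_rot: [1.0, -0.012, 0.001, -0.001]
wrist_force: [-10.5, -6.6, 23.9]
width: 0.0561
t 16.7 pos [0.4801 0.3219 0.0186] yaw -1.32 J [0.53 0.63 1.61 0.   0.9  0.55] w 0.0561 F [-10.5  -6.6  23.9]
shift cm [-0.03 -0.01 -0.06] turn [-0.07 -0.1  -0.02] | tool z [ 0.0018  0.0011 -1.    ]
```

```bash
python3 -m creep '[{"dx":0,"dy":0,"dz":-0.05,"rx":0,"ry":0,"rz":0,"claw":7.8},{"dx":0,"dy":0,"dz":0,"rx":0,"ry":0,"rz":0,"claw":7.8},{"dx":0,"dy":0,"dz":0,"rx":0,"ry":0,"rz":0,"claw":7.8},{"dx":0,"dy":0,"dz":-1,"rx":0,"ry":0,"rz":0,"claw":8},{"dx":0,"dy":0,"dz":-2.5,"rx":0,"ry":0,"rz":0,"claw":8.5},{"dx":0,"dy":0.5,"dz":-4,"rx":0,"ry":0,"rz":0,"claw":8.5},{"dx":0,"dy":2,"dz":-4,"rx":0,"ry":0,"rz":0,"claw":8.5},{"dx":0,"dy":3,"dz":-2,"rx":0,"ry":0,"rz":0,"claw":8.5}]'
python3 - <<'E'
from h import *
goto((.473,-.271,.15),0)
im=cam("wrist"); cv2.imwrite("pics/w13.png",im["bgr"])
import pickle; im.pop("bgr"); pickle.dump(im,open("w13.pkl","wb"))
E
```

```text
time_s: 17.5
position: [0.4774, 0.2671, 0.1584]
eef_rot: [1.0, -0.01, -0.001, 0.0]
wrist_force: [0.4, -1.2, -0.4]
width: 0.085
t 17.5 pos [0.4774 0.2671 0.1584] yaw -1.14 J [ 0.44  0.37  1.62 -0.    1.15  0.46] w 0.085 F [ 0.4 -1.2 -0.4]
shift cm [ 0.64 53.8   0.89] turn [ 0.05  0.1  -1.14] | tool z [-1.7e-03 -9.0e-04 -1.0e+00]
```

View pics/w13.png

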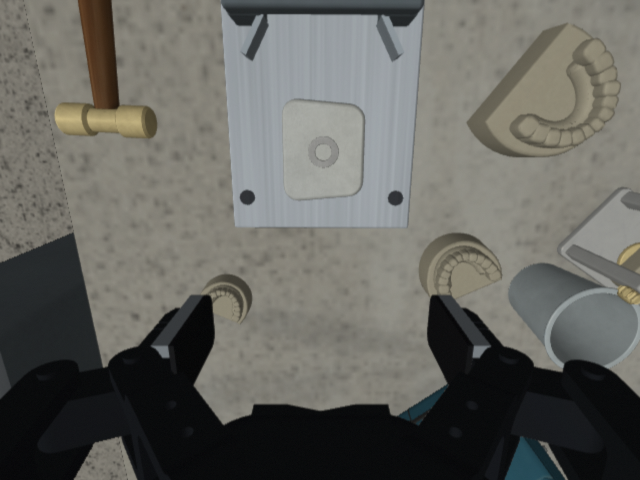

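```bash
python3 -m creep '[{"dx":0,"dy":2.5,"dz":-1.5,"rx":0,"ry":0,"rz":0,"claw":8.5},{"dx":0,"dy":4.5,"dz":-1,"rx":0,"ry":0,"rz":0,"claw":8.5},{"dx":0,"dy":4.8,"dz":0,"rx":0,"ry":0,"rz":0,"claw":8.5},{"dx":0,"dy":4.8,"dz":0,"rx":0,"ry":0,"rz":0,"claw":8.5},{"dx":0,"dy":4.8,"dz":0,"rx":0,"ry":0,"rz":0,"claw":8.5},{"dx":0,"dy":4.8,"dz":0,"rx":0,"ry":0,"rz":0,"claw":8.5},{"dx":0,"dy":4.8,"dz":0,"rx":0,"ry":0,"rz":0,"claw":8.5},{"dx":0,"dy":4.8,"dz":0,"rx":0,"ry":0,"rz":0,"claw":8.5},{"dx":0,"dy":4.8,"dz":0,"rx":0,"ry":0,"rz":0,"claw":8.5},{"dx":0,"dy":4.8,"dz":0,"rx":0,"ry":0,"rz":0,"claw":8.5},{"dx":0,"dy":4.8,"dz":0,"rx":0,"ry":0,"rz":0,"claw":8.5},{"dx":0,"dy":3,"dz":0,"rx":0,"ry":0,"rz":8.5,"claw":8.5},{"dx":0,"dy":0,"dz":0,"rx":0,"ry":0,"rz":8.5,"claw":8.5},{"dx":0,"dy":0,"dz":0,"rx":0,"ry":0,"rz":8.5,"claw":8.5},{"dx":0,"dy":0,"dz":0,"rx":0,"ry":0,"rz":8.5,"claw":8.5},{"dx":0,"dy":0,"dz":0,"rx":0,"ry":0,"rz":8.5,"claw":8.5},{"dx":0,"dy":0,"dz":0,"rx":0,"ry":0,"rz":8.5,"claw":8.5},{"dx":0,"dy":0,"dz":0,"rx":0,"ry":0,"rz":8.5,"claw":8.5},{"dx":0,"dy":0,"dz":0,"rx":0,"ry":0,"rz":8.5,"claw":8.5},{"dx":0,"dy":0,"dz":0,"rx":0,"ry":0,"rz":8.5,"claw":8.5}]'
python3 - <<'E'
from h import *
goto((.474,-.2705,.15),-95)
im=cam("wrist"); cv2.imwrite("pics/w14.png",im["bgr"])
E
```

```text
time_s: 19.55
position: [0.4625, -0.2923, 0.2019]
eef_rot: [0.774, -0.633, 0.008, -0.004]
wrist_force: [1.2, -0.5, 0.1]
width: 0.0848
t 19.55 pos [ 0.4625 -0.2923  0.2019] yaw -78.55 J [-0.63  0.32  1.59  0.01  1.22  0.73] w 0.0848 F [ 1.2 -0.5  0.1]
shift cm [-1.94 -1.48  5.2 ] turn [-0.99 -0.25 16.45] | tool z [ 0.0174 -0.0034 -0.9998]
```

View pics/w14.png

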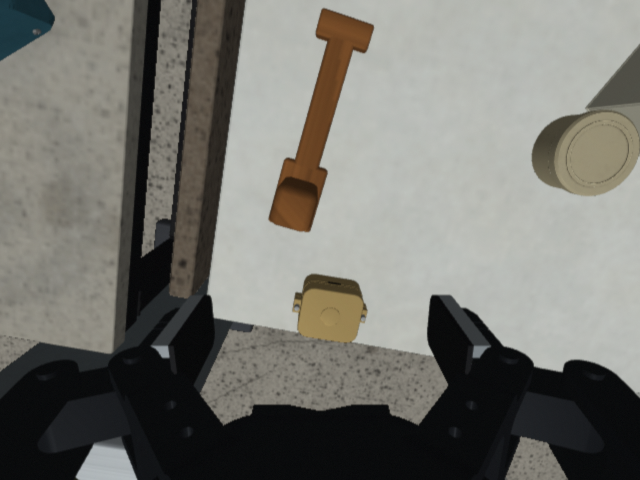

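```bash
python3 -m creep '[{"dx":-0.9,"dy":-0.7,"dz":0.5,"rx":-1,"ry":-0.2,"rz":8.2,"claw":8.5},{"dx":-0.9,"dy":-1,"dz":1.5,"rx":0,"ry":0,"rz":8.2,"claw":8.5},{"dx":0,"dy":0,"dz":1,"rx":0,"ry":0,"rz":0,"claw":8.5},{"dx":0,"dy":0,"dz":0,"rx":0,"ry":0,"rz":0,"claw":8.5}]'
python3 - <<'E'
from h import *
goto((.474,-.2705,.12),-95)
im=cam("wrist"); cv2.imwrite("pics/w15.png",im["bgr"])
import pickle; im.pop("bgr"); pickle.dump(im,open("w2.pkl","wb"))
E
```

```text
time_s: 20.0
position: [0.4773, -0.2726, 0.1731]
eef_rot: [-0.678, 0.735, -0.002, -0.0]
wrist_force: [-0.4, -0.3, -0.1]
width: 0.0848
t 20.0 pos [ 0.4773 -0.2726  0.1731] yaw -94.64 J [-0.58  0.36  1.6  -0.    1.18  1.07] w 0.0848 F [-0.4 -0.3 -0.1]
shift cm [-0.2   0.36  5.31] turn [-0.14 -0.2   0.36] | tool z [ 0.0022 -0.0036 -1.    ]
```

View pics/w15.png

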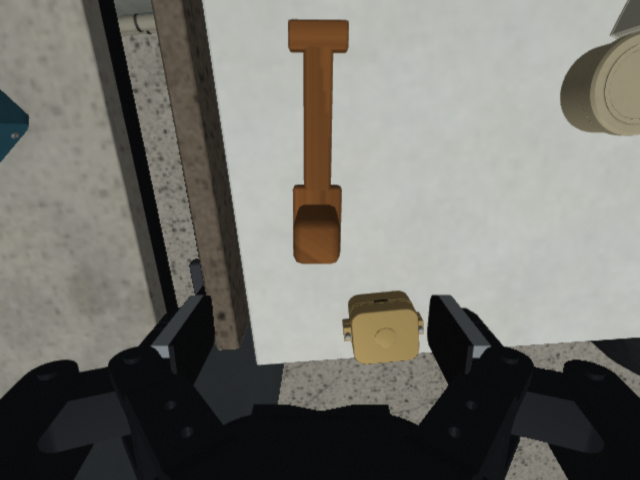

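```bash
python3 - <<'E'
from h import *
import pickle; im=pickle.load(open("w2.pkl","rb"))
for n,p,z in [("grip top",(317,235),.075),("gripL",(294,235),.075),("gripR",(340,235),.075),("nose mid",(319,20),.015),("noseL",(288,25),.015),("noseR",(349,25),.015),("shank lo",(317,183),.015)]: print(n,ray(im,*p,z).round(4))
E
```

```text
grip top [ 0.4816 -0.2714  0.075 ]
gripL [ 0.4828 -0.2562  0.075 ]
gripR [ 0.4803 -0.2867  0.075 ]
nose mid [ 0.6236 -0.2844  0.015 ]
noseL [ 0.6223 -0.262   0.015 ]
noseR [ 0.6187 -0.3056  0.015 ]
shank lo [ 0.5077 -0.2732  0.015 ]
```

```bash
python3 -m creep '[{"dx":-0.15,"dy":0.35,"dz":2,"rx":-0.1,"ry":-0.2,"rz":0.3,"claw":8.5},{"dx":0,"dy":0,"dz":3,"rx":0,"ry":0,"rz":0,"claw":8.5},{"dx":0,"dy":0,"dz":2,"rx":0,"ry":0,"rz":0,"claw":8.5},{"dx":0,"dy":0,"dz":0,"rx":0,"ry":0,"rz":0,"claw":8.5}]'
python3 - <<'E'
from h import *
goto((.474,-.2713,.036),-95)
im=cam("wrist"); cv2.imwrite("pics/w16.png",im["bgr"])
E
```

```text
time_s: 20.45
position: [0.4742, -0.2736, 0.1055]
eef_rot: [-0.681, 0.732, -0.003, 0.001]
wrist_force: [-0.7, -0.3, -0.4]
width: 0.0852
t 20.45 pos [ 0.4742 -0.2736  0.1055] yaw -94.08 J [-0.59  0.44  1.67  0.    1.03  1.05] w 0.0852 F [-0.7 -0.3 -0.4]
shift cm [-0.25  0.08  6.94] turn [-0.35 -0.17  0.92] | tool z [ 0.0059 -0.0035 -1.    ]
```

View pics/w16.png

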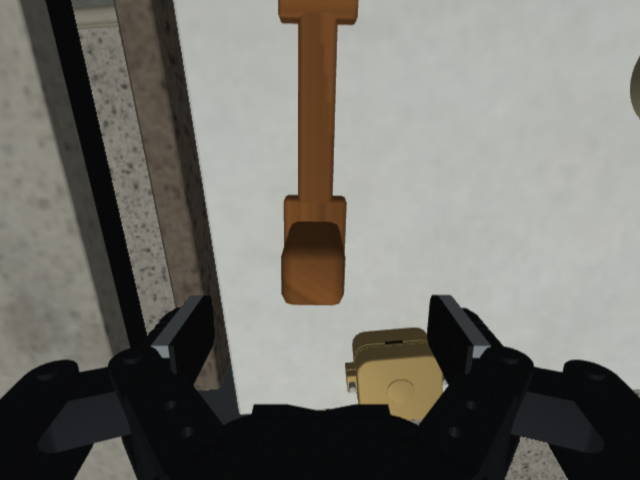

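```bash
python3 -m creep '[{"dx":-0.25,"dy":0.05,"dz":1.5,"rx":-0.3,"ry":-0.2,"rz":0.7,"claw":8.5},{"dx":0,"dy":0,"dz":2,"rx":0,"ry":0,"rz":0,"claw":8.5},{"dx":0,"dy":0,"dz":2,"rx":0,"ry":0,"rz":0,"claw":8.5},{"dx":0,"dy":0,"dz":0.8,"rx":0,"ry":0,"rz":0,"claw":8.5},{"dx":0,"dy":0,"dz":0,"rx":0,"ry":0,"rz":0,"claw":8.5}]'
python3 - <<'E'
from h import *
goto((.474,-.2713,.036),-95)
im=cam("wrist"); cv2.imwrite("pics/w17.png",im["bgr"])
E
```

```text
time_s: 21.0
position: [0.4766, -0.2732, 0.0457]
eef_rot: [-0.678, 0.735, -0.004, 0.002]
wrist_force: [0.6, 0.0, 0.6]
width: 0.0849
t 21.0 pos [ 0.4766 -0.2732  0.0457] yaw -94.65 J [-0.59  0.53  1.69  0.    0.91  1.06] w 0.0849 F [0.6 0.  0.6]
shift cm [-0.17  0.28  0.97] turn [-0.5  -0.21  0.35] | tool z [ 0.0083 -0.0044 -1.    ]
```

View pics/w17.png

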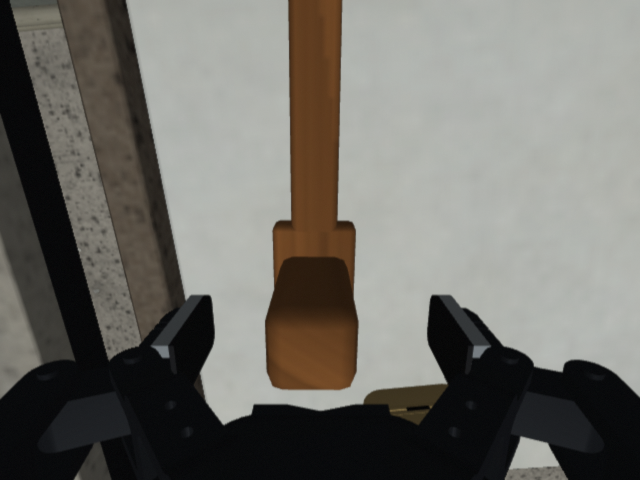

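```bash
python3 -m creep '[{"dx":-0.15,"dy":0.25,"dz":0.7,"rx":-0.5,"ry":-0.2,"rz":0.3,"claw":8.5},{"dx":0,"dy":0,"dz":0.3,"rx":0,"ry":0,"rz":0,"claw":8.5},{"dx":0,"dy":0,"dz":0,"rx":0,"ry":0,"rz":0,"claw":8.5}]'
python3 - <<'E'
from h import *
goto((.474,-.2713,.036),-95)
E
```

```text
time_s: 21.35
position: [0.4752, -0.2721, 0.0376]
eef_rot: [-0.676, 0.737, -0.002, 0.0]
wrist_force: [-0.7, -0.1, 0.4]
width: 0.085
t 21.35 pos [ 0.4752 -0.2721  0.0376] yaw -94.96 J [-0.59  0.54  1.69 -0.    0.9   1.07] w 0.085 F [-0.7 -0.1  0.4]
shift cm [-0.07  0.12  0.16] turn [-0.15 -0.1   0.04] | tool z [ 0.0024 -0.002  -1.    ]
```

```bash
python3 -m creep '[{"dx":-0.1,"dy":0.1,"dz":0.15,"rx":-0.1,"ry":-0.1,"rz":0,"claw":6},{"dx":0,"dy":0,"dz":0,"rx":0,"ry":0,"rz":0,"claw":4},{"dx":0,"dy":0,"dz":0,"rx":0,"ry":0,"rz":0,"claw":2},{"dx":0,"dy":0,"dz":0,"rx":0,"ry":0,"rz":0,"claw":1.5},{"dx":0,"dy":0,"dz":0,"rx":0,"ry":0,"rz":0,"claw":1.5},{"dx":0,"dy":0,"dz":0,"rx":0,"ry":0,"rz":0,"claw":1.5},{"dx":0,"dy":0,"dz":0,"rx":0,"ry":0,"rz":0,"claw":1.5}]'
python3 - <<'E'
from h import *
goto((.474,-.2713,.036),-95)
im=cam("wrist"); cv2.imwrite("pics/w18.png",im["bgr"])
E
```

```text
time_s: 22.05
position: [0.4745, -0.2711, 0.0369]
eef_rot: [-0.676, 0.737, -0.001, 0.0]
wrist_force: [-0.3, -0.7, 1.2]
width: 0.0312
t 22.05 pos [ 0.4745 -0.2711  0.0369] yaw -94.95 J [-0.59  0.54  1.7   0.    0.9   1.07] w 0.0312 F [-0.3 -0.7  1.2]
shift cm [0.02 0.05 0.09] turn [-0.1  -0.03  0.05] | tool z [ 1.8e-03 -7.0e-04 -1.0e+00]
```

View pics/w18.png

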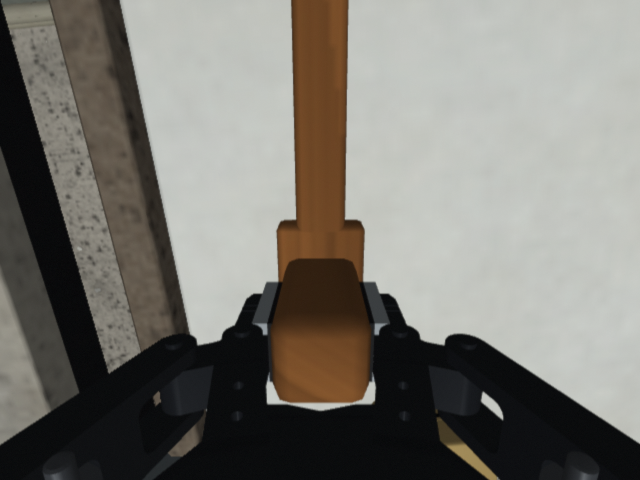

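```bash
python3 -m creep '[{"dx":0,"dy":0,"dz":-0.5,"rx":0,"ry":0,"rz":0,"claw":1.5},{"dx":0,"dy":0,"dz":-1,"rx":0,"ry":0,"rz":0,"claw":1.5},{"dx":0,"dy":0,"dz":-2,"rx":0,"ry":0,"rz":0,"claw":1.5},{"dx":0,"dy":0,"dz":-2,"rx":0,"ry":0,"rz":0,"claw":1.5},{"dx":0,"dy":0,"dz":-2,"rx":0,"ry":0,"rz":0,"claw":1.5}]'
python3 - <<'E'
from h import *
goto((.474,-.2713,.2),-1.3)
im=cam("wrist"); cv2.imwrite("pics/w19.png",im["bgr"])
im=cam("scene"); cv2.imwrite("pics/s19.png",im["bgr"])
E
```

```text
time_s: 22.6
position: [0.4732, -0.2703, 0.114]
eef_rot: [-0.676, 0.737, 0.002, -0.0]
wrist_force: [-0.4, 0.6, -1.3]
width: 0.0312
t 22.6 pos [ 0.4732 -0.2703  0.114 ] yaw -94.96 J [-0.59  0.43  1.66  0.    1.06  1.07] w 0.0312 F [-0.4  0.6 -1.3]
shift cm [ 0.08 -0.07 -8.6 ] turn [ 3.000e-02  2.200e-01 -9.366e+01] | tool z [-0.0027  0.0022 -1.    ]
```

View pics/w19.png

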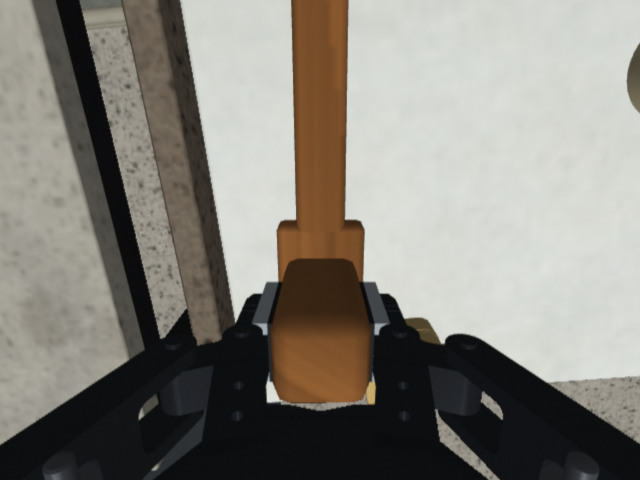

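View pics/s19.png

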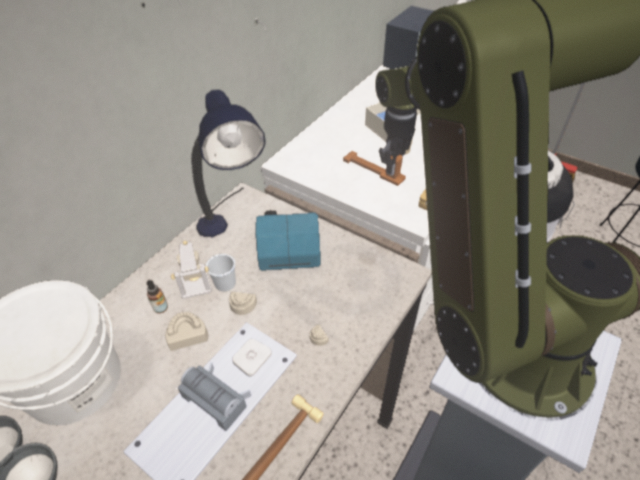

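```bash
python3 -m creep '[{"dx":0,"dy":0,"dz":-2,"rx":0,"ry":0,"rz":-4,"claw":1.5},{"dx":0,"dy":0,"dz":-3,"rx":0,"ry":0,"rz":-8,"claw":1.5},{"dx":0,"dy":0,"dz":-2,"rx":0,"ry":0,"rz":-8,"claw":1.5},{"dx":0,"dy":0,"dz":-1,"rx":0,"ry":0,"rz":-8,"claw":1.5},{"dx":0,"dy":0,"dz":0,"rx":0,"ry":0,"rz":-8,"claw":1.5},{"dx":0,"dy":0,"dz":0,"rx":0,"ry":0,"rz":-8,"claw":1.5},{"dx":0,"dy":0,"dz":0,"rx":0,"ry":0,"rz":-8,"claw":1.5},{"dx":0,"dy":0,"dz":0,"rx":0,"ry":0,"rz":-8,"claw":1.5},{"dx":0,"dy":0,"dz":0,"rx":0,"ry":0,"rz":-8,"claw":1.5},{"dx":0,"dy":0,"dz":0,"rx":0,"ry":0,"rz":-8,"claw":1.5},{"dx":0,"dy":-1,"dz":0,"rx":0,"ry":0,"rz":-8,"claw":1.5},{"dx":0,"dy":-2,"dz":0,"rx":0,"ry":0,"rz":-6,"claw":1.5},{"dx":0,"dy":-3,"dz":0,"rx":0,"ry":0,"rz":0,"claw":1.5},{"dx":0,"dy":-4,"dz":0,"rx":0,"ry":0,"rz":0,"claw":1.5},{"dx":0,"dy":-4.5,"dz":0,"rx":0,"ry":0,"rz":0,"claw":1.5},{"dx":0,"dy":-4.5,"dz":0,"rx":0,"ry":0,"rz":0,"claw":1.5}]'
python3 - <<'E'
from h import *
goto((.4748,.10,.0505),-1.3)
E
```

```text
time_s: 24.3
position: [0.4795, -0.0782, 0.1897]
eef_rot: [1.0, -0.013, -0.004, -0.002]
wrist_force: [1.1, 0.6, -1.4]
width: 0.0314
t 24.3 pos [ 0.4795 -0.0782  0.1897] yaw -1.52 J [-0.24  0.21  1.75  0.    1.19 -0.21] w 0.0314 F [ 1.1  0.6 -1.4]
shift cm [ -0.83 -17.75  13.99] turn [-0.23  0.48 -0.23] | tool z [-0.0083  0.0043 -1.    ]
```

```bash
python3 -m creep '[{"dx":-0.3,"dy":-4,"dz":0,"rx":-0.2,"ry":0.4,"rz":-0.2,"claw":1.5},{"dx":-0.3,"dy":-4,"dz":0,"rx":0,"ry":0,"rz":0,"claw":1.5},{"dx":-0.2,"dy":-4,"dz":0,"rx":0,"ry":0,"rz":0,"claw":1.5},{"dx":0,"dy":-3,"dz":1,"rx":0,"ry":0,"rz":0,"claw":1.5},{"dx":0,"dy":-2,"dz":2,"rx":0,"ry":0,"rz":0,"claw":1.5},{"dx":0,"dy":-0.5,"dz":3,"rx":0,"ry":0,"rz":0,"claw":1.5},{"dx":0,"dy":0,"dz":2,"rx":0,"ry":0,"rz":0,"claw":1.5},{"dx":0,"dy":0,"dz":1,"rx":0,"ry":0,"rz":0,"claw":1.5},{"dx":0,"dy":0,"dz":0,"rx":0,"ry":0,"rz":0,"claw":1.5}]'
python3 - <<'E'
from h import *
goto((.4750,.11,.0505),-1.3)
im=cam("wrist"); cv2.imwrite("pics/w20.png",im["bgr"])
im=cam("scene"); cv2.imwrite("pics/s20.png",im["bgr"])
E
```

```text
time_s: 25.2
position: [0.4717, 0.1097, 0.0934]
eef_rot: [1.0, -0.008, -0.002, -0.0]
wrist_force: [-0.5, -0.4, -0.6]
width: 0.0313
t 25.2 pos [0.4717 0.1097 0.0934] yaw -0.93 J [0.15 0.34 1.84 0.   0.96 0.17] w 0.0313 F [-0.5 -0.4 -0.6]
shift cm [ 0.35 -0.03  4.29] turn [-0.05  0.2   0.37] | tool z [-0.0035  0.001  -1.    ]
```

View pics/w20.png

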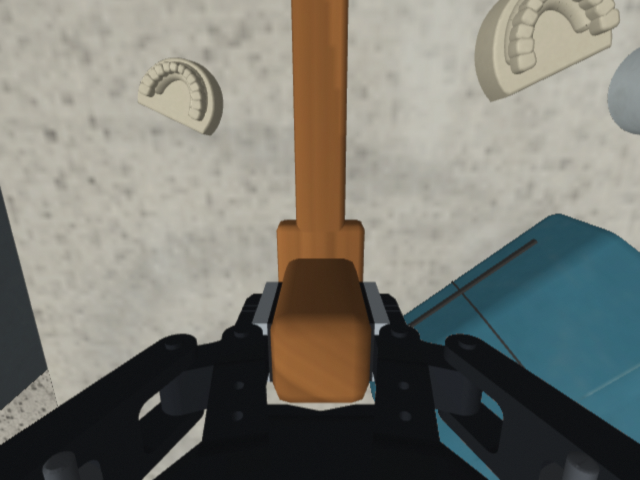

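View pics/s20.png

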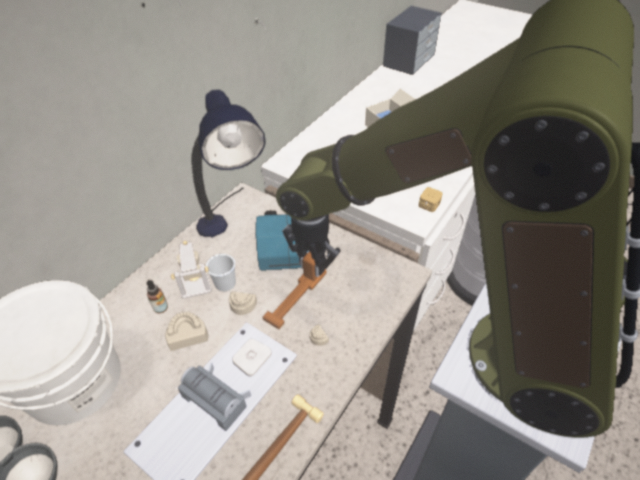

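```bash
python3 -m creep '[{"dx":0.3,"dy":-0.3,"dz":1,"rx":0,"ry":0.2,"rz":0.4,"claw":1.5},{"dx":0,"dy":0,"dz":1.5,"rx":0,"ry":0,"rz":0,"claw":1.5},{"dx":0,"dy":0,"dz":1,"rx":0,"ry":0,"rz":0,"claw":1.5},{"dx":0,"dy":0,"dz":0.3,"rx":0,"ry":0,"rz":0,"claw":1.5},{"dx":0,"dy":0,"dz":0,"rx":0,"ry":0,"rz":0,"claw":1.5}]'
python3 - <<'E'
from h import *
goto((.4750,.115,.0487),-1.3)
im=cam("top"); crop(im,110,180,290,300,4,"t21.png")
im=cam("wrist"); cv2.imwrite("pics/w21.png",im["bgr"])
E
```

```text
time_s: 25.8
position: [0.4784, 0.1127, 0.0578]
eef_rot: [1.0, -0.013, 0.005, -0.001]
wrist_force: [0.0, -0.1, -1.6]
width: 0.0316
t 25.8 pos [0.4784 0.1127 0.0578] yaw -1.52 J [0.16 0.41 1.85 0.   0.87 0.18] w 0.0316 F [ 0.  -0.1 -1.6]
shift cm [-0.35 -0.22  0.91] turn [-0.14 -0.54 -0.22] | tool z [ 0.0095  0.0023 -1.    ]
```

View pics/t21.png

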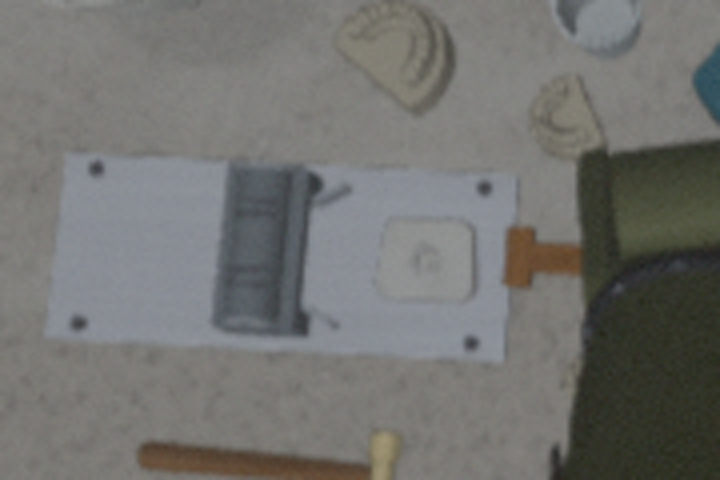

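View pics/w21.png

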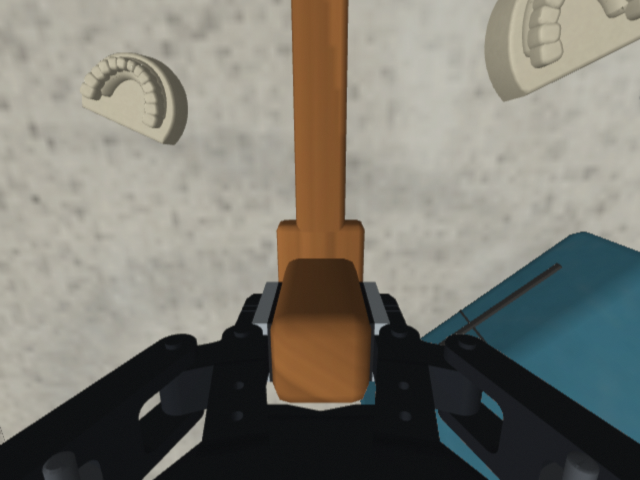

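```bash
python3 - <<'E'
from h import *
im=cam("top"); T=lambda a,b:(110+a/4,180+b/4)
print("nose", ray(im,*T(506,228),.036), ray(im,*T(506,288),.036))
for p in [(428,260),(380,222),(378,295),(474,220),(472,298)]: print("plate",ray(im,*T(*p),.024))
for p in [(518,175),(504,360),(65,153),(45,337)]: print("bed",ray(im,*T(*p),.01))
E
```

```text
nose [0.50119348 0.26126287 0.036     ] [0.45717832 0.25884209 0.036     ]
plate [0.47793282 0.31924132 0.024     ]
plate [0.50522888 0.35629193 0.024     ]
plate [0.4511744 0.3541661 0.024    ]
plate [0.50850679 0.28725413 0.024     ]
plate [0.45075365 0.28537307 0.024     ]
bed [0.54571856 0.25913425 0.01      ]
bed [0.40736083 0.26195735 0.01      ]
bed [0.5537285  0.59885948 0.01      ]
bed [0.41548325 0.60048672 0.01      ]
```

```bash
python3 -m creep '[{"dx":-0.35,"dy":0,"dz":0.4,"rx":-0.1,"ry":-0.5,"rz":-0.2,"claw":1.5},{"dx":0,"dy":0,"dz":0.3,"rx":0,"ry":0,"rz":0,"claw":1.5},{"dx":0,"dy":0,"dz":0.1,"rx":0,"ry":0,"rz":0,"claw":1.5}]'
python3 - <<'E'
from h import *
goto((.4750,.115,.0487),-1.3)
E
```

```text
time_s: 26.25
position: [0.4753, 0.1129, 0.0507]
eef_rot: [1.0, -0.011, 0.001, -0.001]
wrist_force: [-0.6, 0.7, -1.3]
width: 0.031
t 26.25 pos [0.4753 0.1129 0.0507] yaw -1.29 J [0.16 0.42 1.86 0.   0.86 0.18] w 0.031 F [-0.6  0.7 -1.3]
shift cm [-0.03 -0.21  0.2 ] turn [-0.06 -0.15  0.01] | tool z [ 0.0027  0.001  -1.    ]
```

```bash
python3 -m creep '[{"dx":0,"dy":-0.5,"dz":0.15,"rx":0,"ry":-0.1,"rz":0,"claw":1.5},{"dx":0,"dy":-1,"dz":0,"rx":0,"ry":0,"rz":0,"claw":1.5},{"dx":0,"dy":-1,"dz":0,"rx":0,"ry":0,"rz":0,"claw":1.5},{"dx":0,"dy":-1,"dz":0,"rx":0,"ry":0,"rz":0,"claw":1.5}]'
python3 - <<'E'
from h import *
goto((.4750+.22*.0227,.335,.0487),-1.3)
im=cam("top"); crop(im,110,180,290,300,4,"t22.png")
E
```

```text
time_s: 26.65
position: [0.4762, 0.15, 0.0491]
eef_rot: [1.0, -0.012, 0.0, -0.001]
wrist_force: [-0.7, -1.0, -2.0]
width: 0.0312
t 26.65 pos [0.4762 0.15   0.0491] yaw -1.37 J [0.23 0.44 1.83 0.   0.87 0.25] w 0.0312 F [-0.7 -1.  -2. ]
shift cm [ -0.06 -18.5    0.06] turn [-0.06 -0.04 -0.07] | tool z [ 7.e-04  1.e-03 -1.e+00]
```

View pics/t22.png

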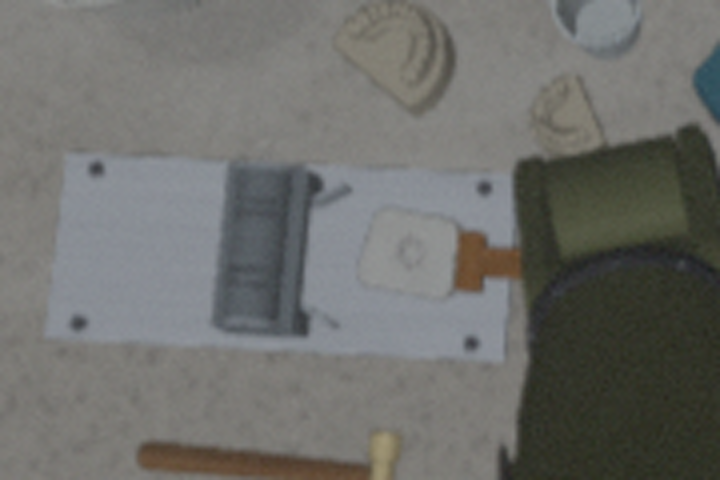

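```bash
python3 - <<'E'
from h import *
im=cam("top"); crop(im,180,215,250,275,10,"t22b.png")
E
```

```text
(no output)
```

View pics/t22b.png

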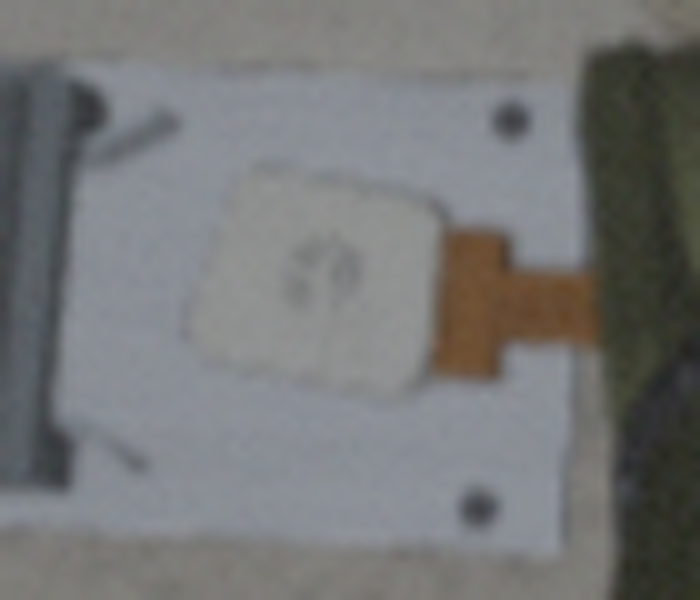

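```bash
python3 -m creep '[{"dx":0,"dy":-0.4,"dz":0,"rx":0,"ry":0,"rz":0,"claw":1.5},{"dx":0,"dy":-0.4,"dz":0,"rx":0,"ry":0,"rz":0,"claw":1.5},{"dx":0,"dy":-0.4,"dz":0,"rx":0,"ry":0,"rz":0,"claw":1.5}]'
python3 - <<'E'
from h import *
goto((.4750+.22*.0227,.335,.0487),-1.3)
im=cam("top"); crop(im,180,215,250,275,10,"t23.png")
E
```

```text
time_s: 27.05
position: [0.4764, 0.1632, 0.0491]
eef_rot: [1.0, -0.011, 0.0, -0.001]
wrist_force: [0.8, 0.3, -1.3]
width: 0.0308
t 27.05 pos [0.4764 0.1632 0.0491] yaw -1.27 J [0.26 0.45 1.82 0.   0.88 0.28] w 0.0308 F [ 0.8  0.3 -1.3]
shift cm [ -0.02 -17.19   0.06] turn [-0.06 -0.05  0.03] | tool z [ 8.e-04  1.e-03 -1.e+00]
```

View pics/t23.png

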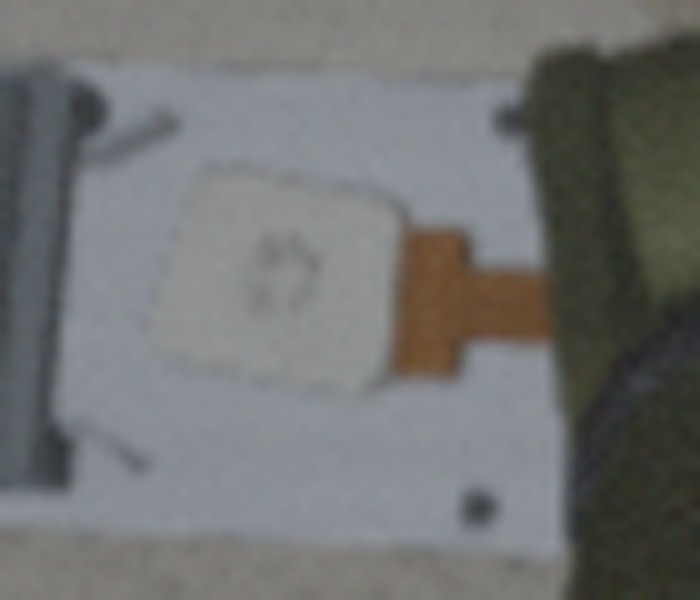

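```bash
cat >> h.py <<'E'
def plate_seg(im,u0,v0,u1,v1,thr,z=.024):
    k=6
    c=cv2.resize(im["pixels"][v0:v1,u0:u1].astype(np.float32),None,fx=k,fy=k,interpolation=cv2.INTER_CUBIC)
    c=cv2.GaussianBlur(c,(0,0),5); d=c[...,0]-c[...,2]
    return c,d,k
E
python3 - <<'E'
from h import *
im=cam("top"); c,d,k=plate_seg(im,184,222,236,268,0)
for n,(u,v) in {"plate":(207,243),"bed":(190,260),"bed2":(225,228),"nose":(223,245)}.items():
    print(n,c[(v-222)*k,(u-184)*k].round(1))
L=c.sum(2)/3
v=np.clip((d+15)*8,0,255).astype(np.uint8); cv2.imwrite("pics/seg.png",cv2.resize(v,None,fx=2,fy=2))
E
```

```text
plate [134.  135.2 135.6]
bed [127.7 132.3 139.7]
bed2 [138.7 142.9 149.9]
nose [108.6  79.   52.1]
```

View pics/seg.png

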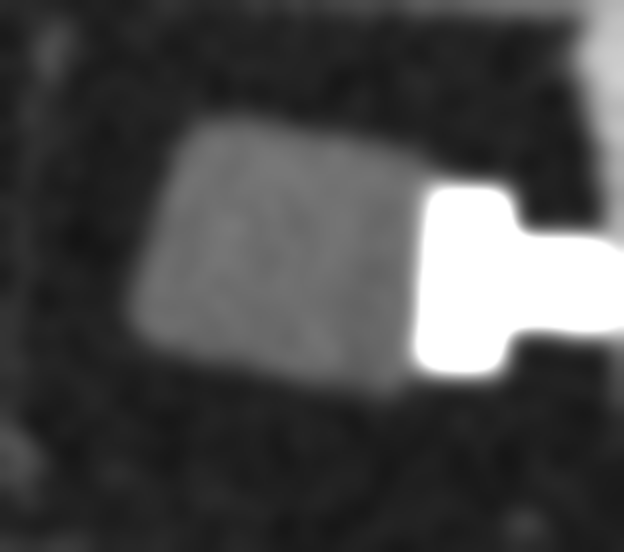

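```bash
python3 -m creep '[{"dx":0,"dy":1,"dz":0,"rx":0,"ry":0,"rz":0,"claw":1.5},{"dx":0.7,"dy":0,"dz":0,"rx":0,"ry":0,"rz":-2.5,"claw":1.5},{"dx":0.7,"dy":0,"dz":0,"rx":0,"ry":0,"rz":-2.5,"claw":1.5},{"dx":0,"dy":0,"dz":0,"rx":0,"ry":0,"rz":0,"claw":1.5}]'
python3 - <<'E'
from h import *
goto((.4750+.22*.0227,.335,.0487),-1.3)
im=cam("top"); c,d,k=plate_seg(im,184,222,236,268,0)
v=np.clip((d+15)*8,0,255).astype(np.uint8); cv2.imwrite("pics/seg2.png",cv2.resize(v,None,fx=2,fy=2))
crop(im,180,215,250,275,10,"t24.png")
E
```

```text
time_s: 27.55
position: [0.4904, 0.1506, 0.0491]
eef_rot: [0.999, 0.034, 0.0, -0.0]
wrist_force: [0.7, 0.2, -1.9]
width: 0.0309
t 27.55 pos [0.4904 0.1506 0.0491] yaw 3.88 J [0.23 0.47 1.79 0.   0.89 0.16] w 0.0309 F [ 0.7  0.2 -1.9]
shift cm [  0.21 -18.46   0.06] turn [-0.05 -0.04  5.18] | tool z [ 6.e-04  9.e-04 -1.e+00]
```

View pics/seg2.png

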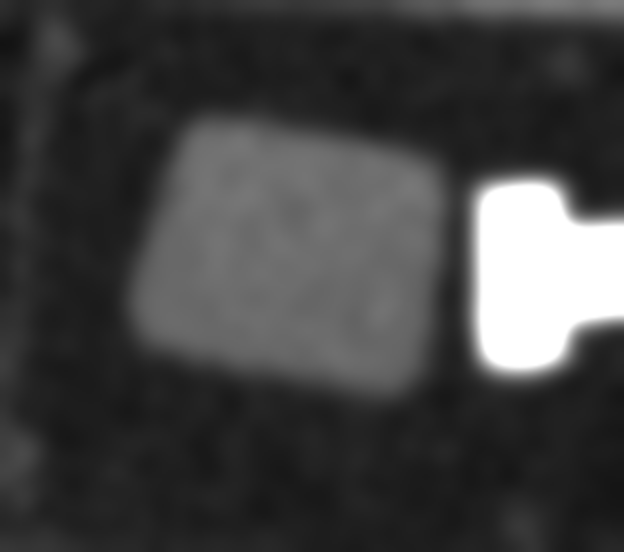

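View pics/t24.png

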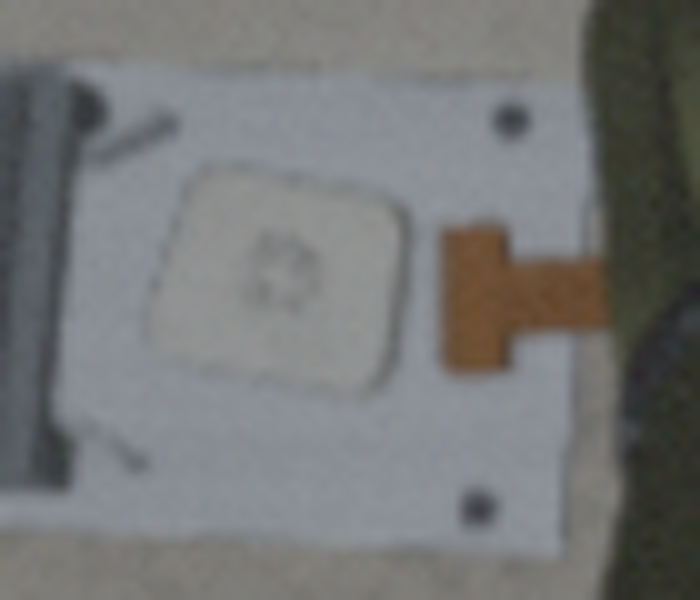

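```bash
python3 -m creep '[{"dx":0.05,"dy":-0.5,"dz":0,"rx":0,"ry":0,"rz":0,"claw":1.5},{"dx":0.05,"dy":-0.5,"dz":0,"rx":0,"ry":0,"rz":0,"claw":1.5},{"dx":0.04,"dy":-0.4,"dz":0,"rx":0,"ry":0,"rz":0,"claw":1.5},{"dx":0.04,"dy":-0.4,"dz":0,"rx":0,"ry":0,"rz":0,"claw":1.5},{"dx":0.04,"dy":-0.4,"dz":0,"rx":0,"ry":0,"rz":0,"claw":1.5}]'
python3 - <<'E'
from h import *
goto((.4750+.22*.0227,.335,.0487),3.9)
im=cam("top"); c,d,k=plate_seg(im,184,222,236,268,0)
v=np.clip((d+15)*8,0,255).astype(np.uint8); cv2.imwrite("pics/seg3.png",cv2.resize(v,None,fx=2,fy=2))
crop(im,180,215,250,275,10,"t25.png")
E
```

```text
time_s: 28.1
position: [0.4898, 0.1737, 0.049]
eef_rot: [1.0, 0.031, -0.0, -0.0]
wrist_force: [-0.1, -0.8, -1.5]
width: 0.0315
t 28.1 pos [0.4898 0.1737 0.049 ] yaw 3.58 J [0.27 0.48 1.77 0.   0.89 0.21] w 0.0315 F [-0.1 -0.8 -1.5]
shift cm [  0.03 -16.16   0.03] turn [-0.03  0.03 -0.32] | tool z [-5.e-04  6.e-04 -1.e+00]
```

View pics/seg3.png

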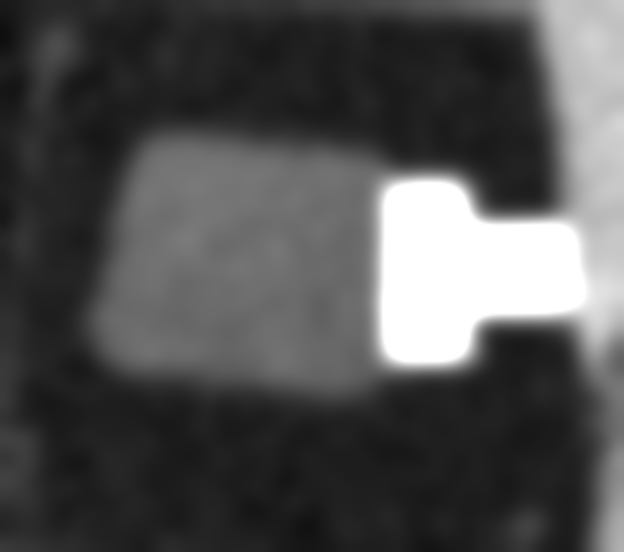

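View pics/t25.png

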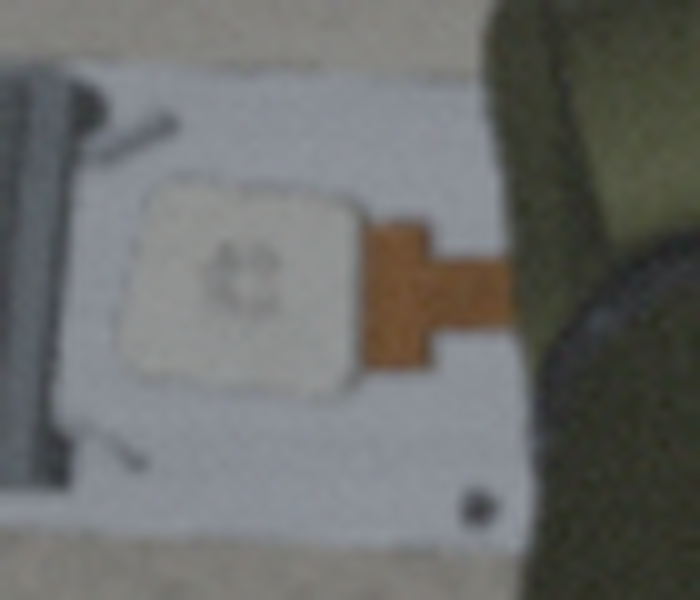

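```bash
python3 -m creep '[{"dx":0.06,"dy":-0.6,"dz":0,"rx":0,"ry":0,"rz":-0.3,"claw":1.5},{"dx":0.08,"dy":-0.8,"dz":0,"rx":0,"ry":0,"rz":0,"claw":1.5},{"dx":0.08,"dy":-0.8,"dz":0,"rx":0,"ry":0,"rz":0,"claw":1.5},{"dx":0.08,"dy":-0.8,"dz":0,"rx":0,"ry":0,"rz":0,"claw":1.5},{"dx":0.06,"dy":-0.6,"dz":0,"rx":0,"ry":0,"rz":0,"claw":1.5}]'
python3 - <<'E'
from h import *
goto((.4898+.161*.0227,.335,.0487),3.9)
im=cam("top"); c,d,k=plate_seg(im,160,222,236,268,0)
v=np.clip((d+15)*8,0,255).astype(np.uint8); cv2.imwrite("pics/seg4.png",v)
crop(im,170,215,240,275,10,"t26.png")
E
```

```text
time_s: 28.65
position: [0.491, 0.2134, 0.0489]
eef_rot: [0.999, 0.034, -0.0, -0.0]
wrist_force: [0.1, -2.1, -1.3]
width: 0.0315
t 28.65 pos [0.491  0.2134 0.0489] yaw 3.92 J [0.34 0.51 1.72 0.   0.91 0.27] w 0.0315 F [ 0.1 -2.1 -1.3]
shift cm [  1.08 -12.11   0.03] turn [-0.04  0.03  0.02] | tool z [-5.e-04  6.e-04 -1.e+00]
```

View pics/t26.png

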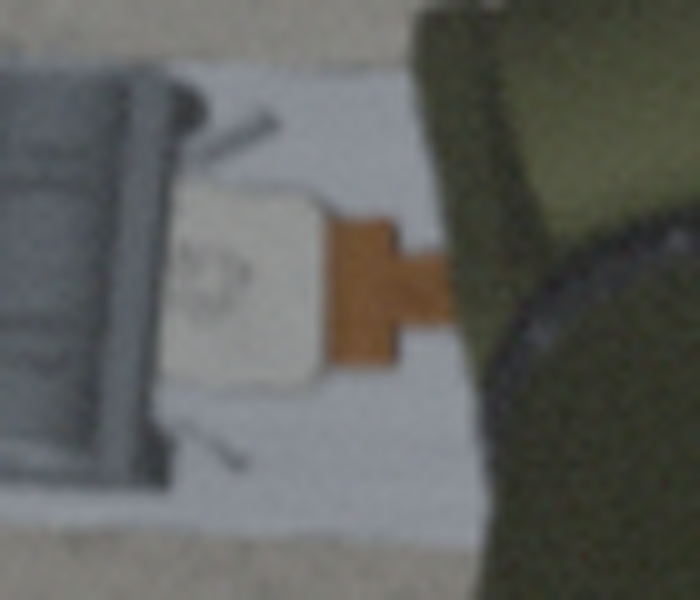

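Going in straight. Continue.

```bash
python3 -m creep '[{"dx":0.07,"dy":-0.7,"dz":0,"rx":0,"ry":0,"rz":0,"claw":1.5},{"dx":0.08,"dy":-0.8,"dz":0,"rx":0,"ry":0,"rz":0,"claw":1.5},{"dx":0.08,"dy":-0.8,"dz":0,"rx":0,"ry":0,"rz":0,"claw":1.5},{"dx":0.08,"dy":-0.8,"dz":0,"rx":0,"ry":0,"rz":0,"claw":1.5},{"dx":0.08,"dy":-0.8,"dz":0,"rx":0,"ry":0,"rz":0,"claw":1.5}]'
python3 - <<'E'
from h import *
goto((.4898+.161*.0227,.335,.0487),3.9)
im=cam("top"); 
crop(im,120,205,240,285,6,"t27.png")
E
```

```text
time_s: 29.2
position: [0.4922, 0.2561, 0.049]
eef_rot: [0.999, 0.034, -0.0, -0.0]
wrist_force: [0.2, -0.2, -1.3]
width: 0.0314
t 29.2 pos [0.4922 0.2561 0.049 ] yaw 3.91 J [0.41 0.54 1.67 0.   0.93 0.34] w 0.0314 F [ 0.2 -0.2 -1.3]
shift cm [ 0.66 -7.87  0.03] turn [-0.04  0.03  0.01] | tool z [-6.e-04  7.e-04 -1.e+00]
```

View pics/t27.png

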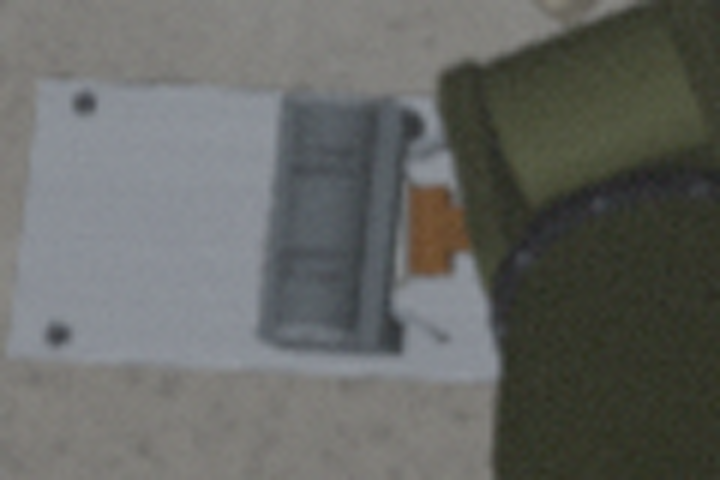

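```bash
python3 -m creep '[{"dx":0.08,"dy":-0.8,"dz":0,"rx":0,"ry":0,"rz":0,"claw":1.5},{"dx":0.08,"dy":-0.8,"dz":0,"rx":0,"ry":0,"rz":0,"claw":1.5},{"dx":0.08,"dy":-0.8,"dz":0,"rx":0,"ry":0,"rz":0,"claw":1.5},{"dx":0.08,"dy":-0.8,"dz":0,"rx":0,"ry":0,"rz":0,"claw":1.5},{"dx":0.08,"dy":-0.8,"dz":0,"rx":0,"ry":0,"rz":0,"claw":1.5}]'
python3 - <<'E'
from h import *
goto((.4898+.161*.0227,.335,.0487),3.9)
im=cam("top"); 
crop(im,120,205,240,285,6,"t28.png")
E
```

```text
time_s: 29.75
position: [0.4935, 0.3003, 0.049]
eef_rot: [0.999, 0.034, -0.0, -0.0]
wrist_force: [0.1, -0.1, -1.1]
width: 0.0313
t 29.75 pos [0.4935 0.3003 0.049 ] yaw 3.93 J [0.48 0.58 1.6  0.   0.96 0.41] w 0.0313 F [ 0.1 -0.1 -1.1]
shift cm [ 0.23 -3.46  0.03] turn [-0.05  0.03  0.03] | tool z [-5.e-04  9.e-04 -1.e+00]
```

View pics/t28.png

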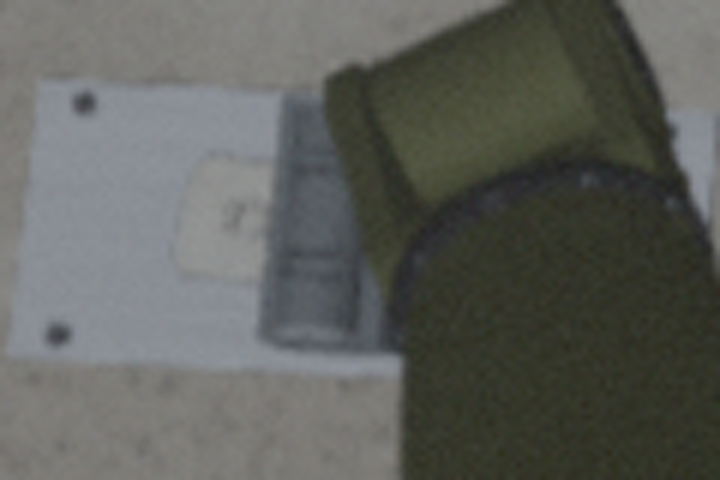

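```bash
python3 -m creep '[{"dx":0.08,"dy":-0.8,"dz":0,"rx":0,"ry":0,"rz":0,"claw":1.5},{"dx":0.08,"dy":-0.8,"dz":0,"rx":0,"ry":0,"rz":0,"claw":1.5},{"dx":0.08,"dy":-0.8,"dz":0,"rx":0,"ry":0,"rz":0,"claw":1.5},{"dx":0.08,"dy":-0.8,"dz":0,"rx":0,"ry":0,"rz":0,"claw":1.5},{"dx":0.02,"dy":-0.2,"dz":0,"rx":0,"ry":0,"rz":0,"claw":1.5}]'
python3 - <<'E'
from h import *
goto((.4898+.161*.0227,.335,.0487),3.9)
im=cam("top"); 
crop(im,120,205,240,285,6,"t29.png")
crop(cam("scene"),110,300,320,480,3,"s29.png")
E
```

```text
time_s: 30.3
position: [0.4946, 0.3386, 0.049]
eef_rot: [0.999, 0.035, -0.0, -0.001]
wrist_force: [-1.0, -0.3, -1.8]
width: 0.0313
t 30.3 pos [0.4946 0.3386 0.049 ] yaw 3.97 J [0.54 0.62 1.53 0.   0.99 0.47] w 0.0313 F [-1.  -0.3 -1.8]
shift cm [-0.14  0.36  0.03] turn [-0.07  0.01  0.07] | tool z [-3.0e-04  1.2e-03 -1.0e+00]
```

View pics/t29.png

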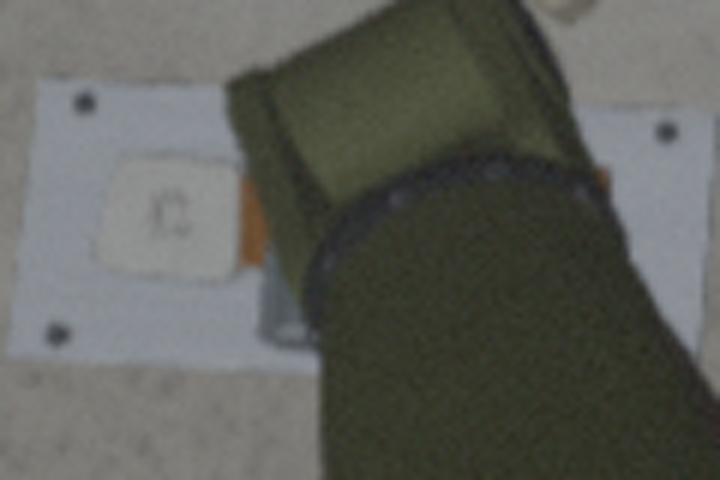

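View pics/s29.png

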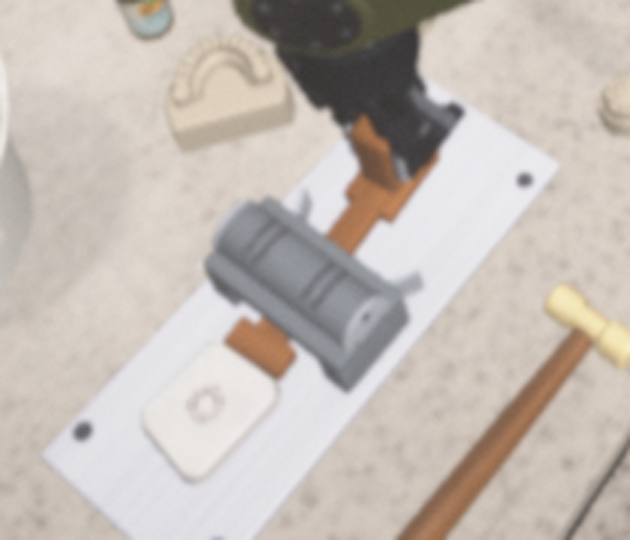

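```bash
python3 -m creep '[{"dx":-0.09,"dy":1,"dz":0,"rx":0,"ry":0,"rz":0,"claw":1.5},{"dx":-0.13,"dy":1.5,"dz":0,"rx":0,"ry":0,"rz":0,"claw":1.5},{"dx":-0.13,"dy":1.5,"dz":0,"rx":0,"ry":0,"rz":0,"claw":1.5},{"dx":-0.13,"dy":1.5,"dz":0,"rx":0,"ry":0,"rz":0,"claw":1.5},{"dx":-0.13,"dy":1.5,"dz":0,"rx":0,"ry":0,"rz":0,"claw":1.5},{"dx":-0.13,"dy":1.5,"dz":0,"rx":0,"ry":0,"rz":0,"claw":1.5}]'
python3 - <<'E'
from h import *
goto((.455,.085,.06),-1.3)
im=cam("top"); 
crop(im,120,205,240,285,6,"t30.png")
E
```

```text
time_s: 31.0
position: [0.4926, 0.2448, 0.0489]
eef_rot: [0.999, 0.034, -0.0, -0.0]
wrist_force: [-0.5, 0.9, -1.4]
width: 0.0315
t 31.0 pos [0.4926 0.2448 0.0489] yaw 3.92 J [0.39 0.53 1.68 0.   0.93 0.33] w 0.0315 F [-0.5  0.9 -1.4]
shift cm [-4.84 15.69 -1.12] turn [-0.05  0.03  5.22] | tool z [-6.e-04  9.e-04 -1.e+00]
```

View pics/t30.png

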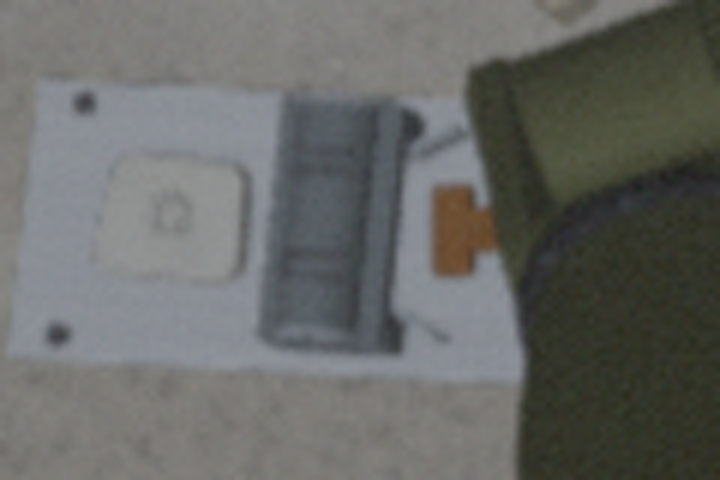

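```bash
python3 -m creep '[{"dx":-0.3,"dy":2,"dz":-0.5,"rx":0,"ry":0,"rz":0,"claw":1.5},{"dx":-0.7,"dy":2.5,"dz":-0.5,"rx":0,"ry":0,"rz":0,"claw":1.5},{"dx":-0.8,"dy":2.5,"dz":-0.5,"rx":0,"ry":0,"rz":0,"claw":1.5},{"dx":-0.8,"dy":2.5,"dz":-0.3,"rx":0,"ry":0,"rz":0,"claw":1.5},{"dx":-0.8,"dy":2.5,"dz":0,"rx":0,"ry":0,"rz":2,"claw":1.5},{"dx":-0.8,"dy":2,"dz":0,"rx":0,"ry":0,"rz":3,"claw":1.5},{"dx":-0.4,"dy":1,"dz":0,"rx":0,"ry":0,"rz":0,"claw":1.5},{"dx":0,"dy":0,"dz":0,"rx":0,"ry":0,"rz":0,"claw":1.5}]'
python3 - <<'E'
from h import *
goto((.455,.085,.0365),-1.3)
im=cam("wrist"); cv2.imwrite("pics/w31.png",im["bgr"])
im=cam("top"); crop(im,120,205,320,305,4,"t31.png")
E
```

```text
time_s: 31.85
position: [0.4533, 0.0807, 0.0682]
eef_rot: [1.0, -0.012, 0.001, -0.0]
wrist_force: [-0.2, 0.2, -1.4]
width: 0.0316
t 31.85 pos [0.4533 0.0807 0.0682] yaw -1.39 J [0.1  0.34 1.93 0.   0.88 0.12] w 0.0316 F [-0.2  0.2 -1.4]
shift cm [ 0.15 -0.43  3.17] turn [-0.05 -0.09 -0.09] | tool z [ 1.5e-03  8.0e-04 -1.0e+00]
```

View pics/w31.png

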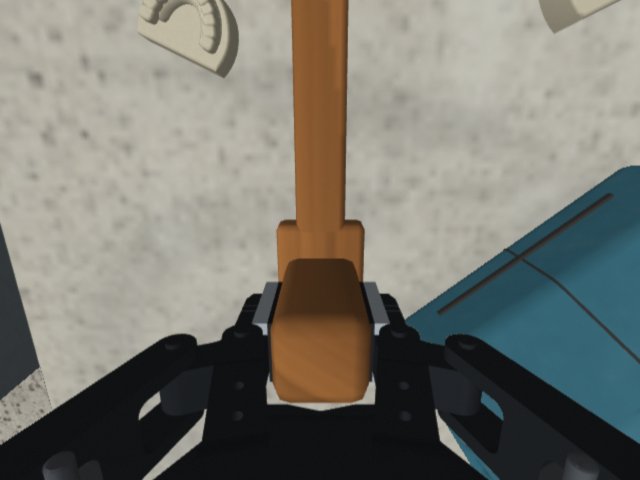

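View pics/t31.png

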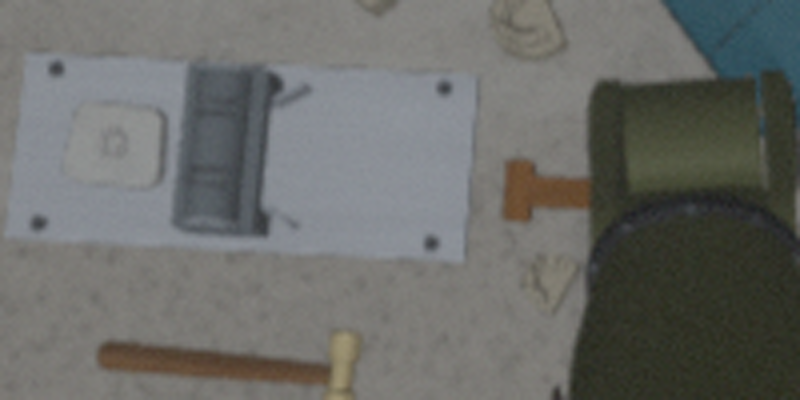

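```bash
python3 -m creep '[{"dx":-0.7,"dy":-0.4,"dz":0,"rx":0,"ry":0,"rz":2.5,"claw":1.5},{"dx":-0.8,"dy":-0.5,"dz":0.5,"rx":0,"ry":0,"rz":3,"claw":1.5},{"dx":-0.4,"dy":0,"dz":1,"rx":0,"ry":0,"rz":0,"claw":1.5},{"dx":0,"dy":0,"dz":0.5,"rx":0,"ry":0,"rz":0,"claw":1.5},{"dx":0,"dy":0,"dz":0,"rx":0,"ry":0,"rz":0,"claw":1.5}]'
python3 - <<'E'
from h import *
goto((.433,.09,.0365),-7)
im=cam("top"); crop(im,120,205,320,305,4,"t32.png")
E
```

```text
time_s: 32.45
position: [0.4363, 0.0954, 0.0469]
eef_rot: [0.998, -0.056, 0.002, -0.001]
wrist_force: [-1.4, -0.0, -1.5]
width: 0.0315
t 32.45 pos [0.4363 0.0954 0.0469] yaw -6.45 J [0.13 0.35 1.97 0.   0.81 0.24] w 0.0315 F [-1.4 -0.  -1.5]
shift cm [-0.27  0.57  1.04] turn [-0.1  -0.18  0.55] | tool z [ 0.0033  0.0015 -1.    ]
```

View pics/t32.png

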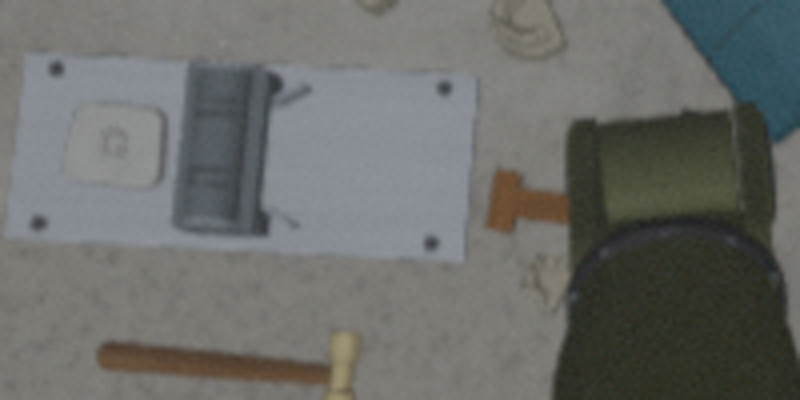

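```bash
python3 -m creep '[{"dx":-0.1,"dy":0.6,"dz":0.5,"rx":-0.1,"ry":-0.2,"rz":0,"claw":1.5},{"dx":0,"dy":0,"dz":0.3,"rx":0,"ry":0,"rz":0,"claw":1.5},{"dx":0,"dy":0,"dz":0.1,"rx":0,"ry":0,"rz":0,"claw":1.5}]'
python3 - <<'E'
from h import *
goto((.433,.09,.036),-7)
E
```

```text
time_s: 32.8
position: [0.4354, 0.0888, 0.0377]
eef_rot: [0.998, -0.056, 0.0, -0.0]
wrist_force: [0.7, 0.4, -1.5]
width: 0.0314
t 32.8 pos [0.4354 0.0888 0.0377] yaw -6.4 J [0.12 0.37 1.98 0.   0.79 0.23] w 0.0314 F [ 0.7  0.4 -1.5]
shift cm [-0.25 -0.1   0.17] turn [-0.01 -0.01  0.6 ] | tool z [ 2.e-04  1.e-04 -1.e+00]
```

```bash
python3 -m creep '[{"dx":0,"dy":0,"dz":0.1,"rx":0,"ry":0,"rz":0,"claw":1.5},{"dx":0,"dy":0,"dz":0.1,"rx":0,"ry":0,"rz":0,"claw":1.5}]'
```

```text
time_s: 33.0
position: [0.4356, 0.0886, 0.0358]
eef_rot: [0.998, -0.056, 0.0, -0.0]
wrist_force: [-12.6, -1.8, 29.0]
width: 0.0311
```

```bash
python3 -m creep '[{"dx":0,"dy":0,"dz":-0.03,"rx":0,"ry":0,"rz":0,"claw":6},{"dx":0,"dy":0,"dz":0,"rx":0,"ry":0,"rz":0,"claw":6},{"dx":0,"dy":0,"dz":0,"rx":0,"ry":0,"rz":0,"claw":6},{"dx":0,"dy":0,"dz":-1,"rx":0,"ry":0,"rz":0,"claw":6},{"dx":0,"dy":0,"dz":-2.5,"rx":0,"ry":0,"rz":0,"claw":6},{"dx":0,"dy":0,"dz":-4,"rx":0,"ry":0,"rz":0,"claw":8},{"dx":0,"dy":0,"dz":-4.5,"rx":0,"ry":0,"rz":0,"claw":8},{"dx":0,"dy":3,"dz":-3,"rx":0,"ry":0,"rz":0,"claw":8},{"dx":0,"dy":4.5,"dz":0,"rx":0,"ry":0,"rz":0,"claw":8},{"dx":0,"dy":4.5,"dz":0,"rx":0,"ry":0,"rz":0,"claw":8},{"dx":0,"dy":4.5,"dz":0,"rx":0,"ry":0,"rz":0,"claw":8},{"dx":0,"dy":4.5,"dz":0,"rx":0,"ry":0,"rz":0,"claw":8},{"dx":0,"dy":0,"dz":0,"rx":0,"ry":0,"rz":0,"claw":8}]'
python3 - <<'E'
from h import *
goto((.433,.09,.036),-7)
im=cam("wrist"); cv2.imwrite("pics/w33.png",im["bgr"])
im=cam("top"); crop(im,110,150,510,310,2,"t33.png")
im=cam("scene"); cv2.imwrite("pics/s33.png",im["bgr"])
E
```

```text
time_s: 34.3
position: [0.411, -0.1271, 0.2012]
eef_rot: [0.999, -0.054, 0.005, 0.001]
wrist_force: [-0.7, -0.3, -1.2]
width: 0.0801
t 34.3 pos [ 0.411  -0.1271  0.2012] yaw -6.17 J [-0.39  0.06  1.89  0.    1.17 -0.28] w 0.0801 F [-0.7 -0.3 -1.2]
shift cm [ -0.31 -21.86  16.47] turn [ 0.12 -0.57  0.83] | tool z [ 0.0096 -0.0033 -0.9999]
```

View pics/t33.png

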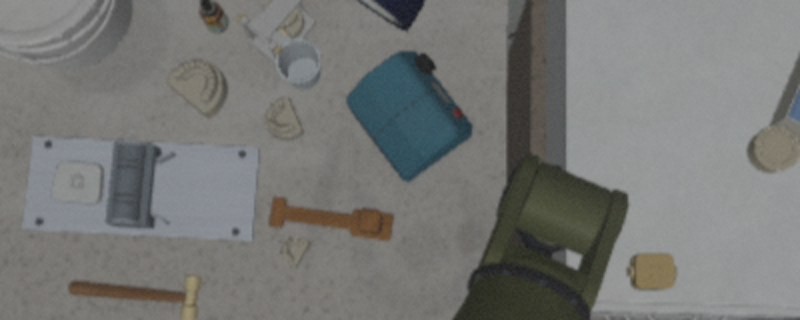

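View pics/s33.png

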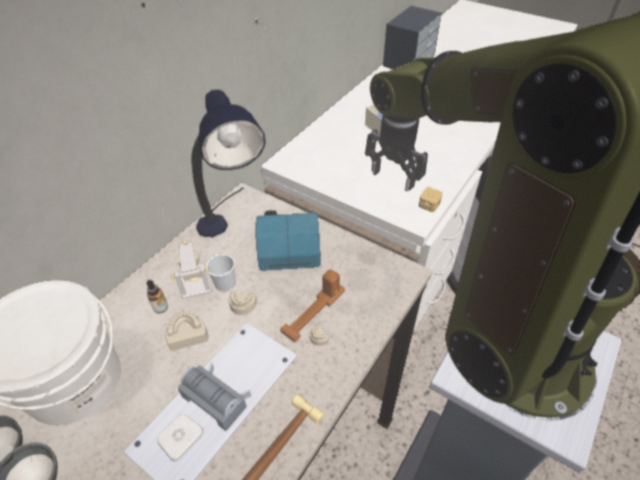

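View pics/w33.png

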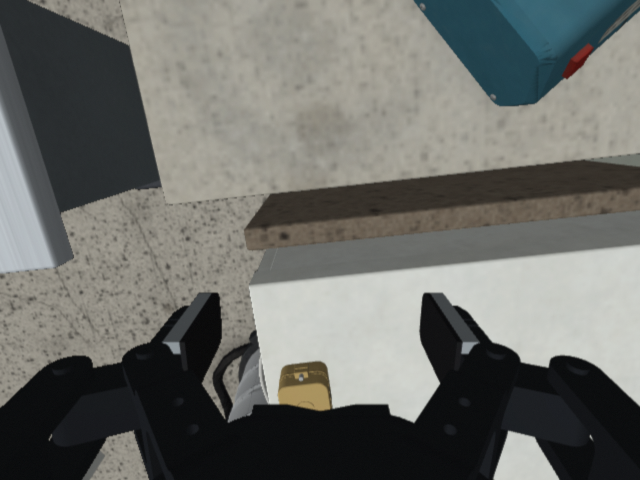

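```bash
python3 - <<'E'
from plant import workorder
print(workorder.finish_job())
E
```

```text
the job is handed in; nothing more can be done
None
```

The job is done and handed in at about 34.5 s of the 72 s allowed; the hand-in reports no verdict.

- **Cast:** I moved the middle-sized cast off the bed. It stands upright on the bench at about (0.589, 0.229), between the bed and the cup and touching neither.
- **Plate:** I laid the plate on the bed in front of the mouth and let go. The push stick then pushed it under the guard. It now rests wholly past the exit, with a gap of about 20 mm to the guard and well short of the bed's outfeed end.
- **Push stick:** It lies right way up on the bench beyond the infeed end, about 20 mm clear of the bed.
- **Gripper:** It stayed at least about 25 mm short of the mouth and never touched the plate during the push. It is now open and clear of everything.
- **Bystanders:** In the last top and scene pictures the flask, cup and hammer sit at the same pixels as at the start.
- **Forces:** The highest wrist force I saw was 29 N upward (about 32 N in all), when I set the stick down.

**What went off plan:** On first contact the plate turned about 8°, because its ends are not quite square to its sides. I backed off, turned the stick about 5° and pushed again, and it then went through straight with wrist forces of about 2 N. Measured widths also came out 2–4 mm under the stated sizes, in the wrist pictures and in the finger readings on the cast and plate. This did not affect any grasp.

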